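# Pack the excavated iron hammers in their storage tray

## Robot

A 7-joint arm with a two-finger parallel gripper is mounted at the origin on the work surface. World frame = base frame: x ahead of the robot, y to its left, z up, the work surface at z = 0. Lengths are in m, angles in rad, forces in N, time in s.
With the tool pointing down it reaches from about 0.425 to 0.925 m from the base axis. Payload 6.8 kg.
Tool frame: the origin (TCP) lies midway between the tips of the shut fingers; the grasp point (between the pads) lies 19 mm behind it; z points along the fingers, y is the line along which they close (so a half turn about z gives the same grasp; the last joint's range is limited). The gripper opens to 85 mm and grips with 20 to 120 N. Pads are 22 mm wide; open, the fingers measure 114 mm over their backs; the gripper's body (76 mm by 85 mm) begins 54 mm behind the grasp point. The pads swing forward as they close: fully open they stand 13 mm farther back than shut.
Start: joints at [-1.313, 0.477, 0.022, 1.555, -0.011, 1.109, -0.083], TCP at [0.241, 0.63, 0.231] pointing down, gripper open.
Joint ranges: [-2.96, 2.96], [-0.34, 2.1], [-1.41, 1.46], [0.24, 2.44], [-1.37, 4.51], [0.17, 1.92], [-2.96, 2.96]. Speed limits (rad/s): [2.39, 2.39, 3.14, 3.14, 3.14, 3.14, 3.14].

## Interface

Orientations are given as a rotation vector (axis times angle).
In Python, from bench import r gives the robot as it stands. The module is installed in compiled form; this text tells all that it offers.
- The arm moves only by the tool apply_moves, never from a script. Its argument "rows" is a list of rows, each a list of 6 numbers: the shift along the tool's x, y, z scaled (see below), then the turn, a rotation vector about the tool's x, y, z scaled (see below). A call has 1 to 5 rows; each row is the pose to reach, as a shift and turn from the pose commanded when the call began, along the tool's axes at that moment; what a row does not reach only later rows make up. The controller multiplies each number of a shift by 0.25 m and each number of a turn by 90 degrees. A row lasts 1/8 s, in which the tool goes at most 62.5 mm and 10.7 degrees, less where a joint would pass 70% of its speed; a pose out of reach is approached as far as the arm can. A call with a number of a shift or a turn outside -1 to 1 is refused whole. A call with a gripper value outside its range is refused whole. "claw" is the opening, from 0 (shut) to 1 (fully open), set as the call begins (left out, the last holds). The fingers move at their own pace and stop on an object; "newtons" is the grip in N (left out, the last holds). Time passes only in rows, so rows that repeat a pose let the fingers close. It gives the time, the measured TCP pose, the force, the opening and the grip force at its end, in the units of the state.
- r.get_obs(): the state, without advancing time (a new reading comes with each control period).
- r.grab_frame(name): name is "side" or "top" or "wrist"; returns a dict with "pixels" (480x640x3 uint8, red, green, blue), "intrinsics" (3x3 intrinsics, pixels), "dist" ([k1, k2, p1, p2, k3] as OpenCV has them; the pictures are not rectified), "eye" and "attitude" of the camera in the world. Camera axes: x right, y up, looking along -z (the intrinsics and any distortion apply to the point x, -y, -z); pixel columns grow to the right and rows downward; lengths in m; the calibration is good to about 2 mm. A picture is of the moment at which its call begins. There is no depth.
- r.hand_in(): hands the job in; it is judged then, once.
Trained networks look in a picture, given as the dict that the camera call returned (one of the last four; its "shot" number tells which), for a name from the list of things; names that differ only in an ending like _2 or _b are one class to them, and where a whole thing is asked for, a point or a joint stands for the part that bears it (a point fixed in the world has none). Each returns a list of dicts, best first, with "conf" (0 to 1); they miss things now and then, are a little off and sometimes report something else, mostly with a low value. They report only what shows in the picture. A call takes as long as a camera call. They do not tell look-alikes from the thing itself.
- r.search_frame(picture, thing): "rect" ([left, top, width, height] in pixels, round what is visible of it).
- r.outline_of(picture, thing): "pixels" (480x640 bool, what is visible of it) and "rect" ([left, top, width, height] in pixels, round what is visible of it).
- r.landmark_of(picture, thing): "point" ([column, row] in pixels: a listed point, or the origin of a listed thing).
The state is a dict: "clock": time; "joints": joint angles; "qvel": joint speeds; "tau": joint torques, N m; "tcp_pos": TCP position; "orientation": TCP orientation; "contact_force": force on the tool from outside, world axes, zero at the start; "moment": the same for the moment, N m; "grip_width": finger opening in m; "gripper_force": force on a finger pad.
Only numpy, scipy, OpenCV 4.12 (cv2) and the standard library are available. Lean on these libraries where they do the work, as an engineer would, in place of code of your own. Each camera call takes 0.05 s, during which the arm holds its last target. There are 200 camera calls.

## Task

Lay every excavated iron hammer from the tissue flat in a cavity of the storage tray, then set the retaining bar level over both pins until it sits fully home on its two seats. The iron is brittle and rotted unevenly, so no hammer's balance can be seen: grip lightly, lift it a finger's breadth as a trial and shift the grip until it hangs level, for none may be carried with an end hanging low, gripped hard, or let fall. Leave the bottle, the sherd block and the glove box where they are.

Things in the scene. Friction and masses are not known exactly. Their poses are not given: they have to be found in the camera images.
- hammer_a_centre (a point): Centre (mid-length, half-way up, 17 mm above the underside) of a loose waxed rust-brown iron hammer, 200 mm long, 34 high, 0.8 to 0.95 kg, head 60 wide from x = +60 to +100 mm, straight flat-sided shaft 26 wide from x = -100 to +60. Hammers look alike but balance at hidden points, each somewhere from x = -60 to +50 mm. There are two or three; an absent one reads None.
- hammer_b_centre (a point): Centre (mid-length, half-way up, 17 mm above the underside) of a loose waxed rust-brown iron hammer, 200 mm long, 34 high, 0.8 to 0.95 kg, head 60 wide from x = +60 to +100 mm, straight flat-sided shaft 26 wide from x = -100 to +60. Brittle and waxed (slippery): grip with 20 to 25 N at each finger; 35 N cracks it. So held far off balance, it swings heavy end down.
- hammer_c_centre (a point): Centre (mid-length, half-way up, 17 mm above the underside) of a loose waxed rust-brown iron hammer, 200 mm long, 34 high, 0.8 to 0.95 kg, head 60 wide from x = +60 to +100 mm, straight flat-sided shaft 26 wide from x = -100 to +60. As the other hammers: balance hidden, brittle, waxed, may be absent (None).
- tray: Fixed tray 230 (x) by 294 mm (y), origin under its centre, on the table. White foam, its top 32 mm above the table, has three cavities 14 mm deep side by side, each a hammer's outline plus 2.5 mm all round, head end to +x. A hammer lying home stands 20 mm proud of the foam. At y = +132 and -132 mm are aluminium seat blocks (70 x 30 mm) with upright steel pins (see seat).
- cavity0 (a point): Middle of the floor of a cavity, at y = -78 mm in the tray's frame, 18 mm above the table; a hammer lying home has its centre 17 mm above this point and its x along this x. Any hammer may go in any cavity.
- cavity1 (a point): Middle of the floor of a cavity, at y = 0 mm in the tray's frame, 18 mm above the table; a hammer lying home has its centre 17 mm above this point and its x along this x. Any hammer may go in any cavity.
- cavity2 (a point): Middle of the floor of a cavity, at y = 78 mm in the tray's frame, 18 mm above the table; a hammer lying home has its centre 17 mm above this point and its x along this x. Any hammer may go in any cavity.
- seat (a point): Point on the tray midway between the tops of the two seat blocks, 58 mm above the table; axes are the tray's. On each seat, at y = +132 and -132 mm, stands a pin 10 mm in diameter with a tapered tip, 20 mm tall (to 78 mm above the table).
- bar_grip (a point): Centre of the black grip block (22 mm thick in x, 80 long in y, 32 high) on the middle of a loose flat aluminium bar, 60 (x) by 300 (y) by 8 mm, 0.4 kg, with 13 mm holes at y = +132 and -132 mm. The point is 24 mm above the bar's underside, 16 below the block's top. Fitted, it is 24 mm above seat, either way round.
- solvent_bottle: Bystander: amber bottle 60 mm across, 130 mm high, standing on the table; origin under its centre. Leave it.
- sherd_block: Bystander: white foam block 110 by 140 by 30 mm with a terracotta sherd on it; origin under its centre. Leave it.
- glove_box: Bystander: cardboard carton 120 by 220 by 70 mm; origin under its centre. Leave it.
Not all that is in view belongs to the job. What is shaped like the part that bears hammer_b_centre but purple is not meant.

How it is judged:
On the way, in this order (a step that is already met when the one before it is completed fails the run):
1. every hammer lies fully down in a cavity of the tray ((horizontal distance between hammer_a_centre and cavity0 below 0.006 m or horizontal distance between hammer_a_centre and cavity1 below 0.006 m or horizontal distance between hammer_a_centre and cavity2 below 0.006 m) and z of hammer_a_centre in the frame of tray between 0.031 and 0.039 m and angle between each of hammer_a_centre, hammer_b_centre, hammer_c_centre's own z axis and vertical below 0.05 rad and angle between the x axis of each of hammer_a_centre, hammer_b_centre, hammer_c_centre and the x axis of tray, either way round below 0.06 rad and (horizontal distance between hammer_b_centre and cavity0 below 0.006 m or horizontal distance between hammer_b_centre and cavity1 below 0.006 m or horizontal distance between hammer_b_centre and cavity2 below 0.006 m) and z of hammer_b_centre in the frame of tray between 0.031 and 0.039 m and (horizontal distance between hammer_c_centre and cavity0 below 0.006 m or horizontal distance between hammer_c_centre and cavity1 below 0.006 m or horizontal distance between hammer_c_centre and cavity2 below 0.006 m) and z of hammer_c_centre in the frame of tray between 0.031 and 0.039 m), for 0.3 s.
2. the retaining bar sits home on both seats, over both pins, with the hammers still in place (all of step 1 and horizontal distance between bar_grip and seat below 0.004 m and z of bar_grip in the frame of seat between 0.021 and 0.0265 m and angle between bar_grip's own z axis and vertical below 0.03 rad and angle between the y axis of bar_grip and the y axis of tray, either way round below 0.04 rad), for 0.3 s.
At the end, for the whole second after the job is handed in: Every hammer present lies in a cavity (centre within 6 mm of the cavity's, fully down within 4 mm, level within 0.05 rad); the bar is over both pins and fully down on its seats (within 4 mm sideways, 2.5 mm in height, 0.03 rad of level); all at rest and released (all of step 2 and linear speed of each of hammer_a, hammer_b, hammer_c, bar below 0.02 m/s); the robot touches nothing.
It fails at once if a hammer is carried (its centre more than 65 mm above the table) with more than 0.15 rad of tilt ((height (world z) of hammer_a_centre above 0.065 m and angle between hammer_a_centre's own z axis and vertical above 0.15 rad) or (height (world z) of hammer_b_centre above 0.065 m and angle between hammer_b_centre's own z axis and vertical above 0.15 rad) or (height (world z) of hammer_c_centre above 0.065 m and angle between hammer_c_centre's own z axis and vertical above 0.15 rad)).
It fails at once if a hammer is let fall from more than 80 mm up ((height (world z) of hammer_a_centre above 0.08 m and contact force between anything else and hammer_a below 0.1 N) or (height (world z) of hammer_b_centre above 0.08 m and contact force between anything else and hammer_b below 0.1 N) or (height (world z) of hammer_c_centre above 0.08 m and contact force between anything else and hammer_c below 0.1 N)).
It fails at once if a hammer is gripped hard (contact force between the fingers and hammer_a above 70 N or contact force between the fingers and hammer_b above 70 N or contact force between the fingers and hammer_c above 70 N).
It fails at once if the bottle, sherd block or carton is pushed more than 25 mm (distance of any of solvent_bottle, sherd_block, glove_box from where it was at the start of the episode above 0.025 m).
Of hammer_a, hammer_b, hammer_c only 2 to 3 are there at a start; the rules pass over those that are not, and their reading is None.
At some moment in a run one of hammer_a, hammer_b, hammer_c, bar may be knocked a few centimetres aside while the robot is not near it.
It also fails if it takes over 210 s, if anything falls off the work surface, if the arm or the gripper's body presses on something with over 40 N, if the wrist force passes 120 N, or if a joint passes its speed limit or range.

## Working session

There is one attempt and no reset: what is moved stays moved. The work goes in short steps, Python scripts to look and compute and a tool call to move; the robot and the scene stay as the last step left them, time stands still between calls to the robot, and variables do not carry over. Pictures are saved under pics/ and viewed, at most 14 in all, crops included, and the job is handed in when it is done.

Besides the shell and the picture viewer there is one more tool, called after ">>>" in YAML: its name, and indented under it one key for each argument. apply_moves: Moves the arm, as the interface text tells. Its arguments: {"type":"object","properties":{"rows":{"type":"array","items":{"type":"array","items":{"type":"number"}}},"claw":{"type":"number"},"newtons":{"type":"number"}},"required":["rows"]}

```bash
mkdir -p pics; cat > h.py <<'E'
import numpy as np, cv2
from scipy.spatial.transform import Rotation as R
from bench import r
def rot(a):
    a=np.array(a,float)
    if a.shape==(3,3): return a
    return R.from_rotvec(a).as_matrix() if a.size==3 else R.from_quat(a).as_matrix()
def ray(f,px):
    u=cv2.undistortPoints(np.array([[px]],float),np.array(f["intrinsics"],float),np.array(f["dist"],float))[0,0]
    return np.array(f["eye"],float), rot(f["attitude"])@np.array([u[0],-u[1],-1.])
def atz(f,px,z):
    o,d=ray(f,px); return o+d*(z-o[2])/d[2]
def proj(f,P):
    p=rot(f["attitude"]).T@(np.array(P,float)-np.array(f["eye"]));p=p*[1,-1,-1]
    return cv2.projectPoints(p[None],np.zeros(3),np.zeros(3),np.array(f["intrinsics"],float),np.array(f["dist"],float))[0][0,0]
def save(f,n,crop=None):
    im=f["pixels"][:,:,::-1]
    if crop: x,y,w,h=crop; im=cv2.resize(im[y:y+h,x:x+w],None,fx=2,fy=2)
    cv2.imwrite("pics/"+n+".png",im)
E
python3 - <<'E'
from h import *
np.set_printoptions(precision=4,suppress=True)
o=r.get_obs();print(o)
for n in("top","side"):
    f=r.grab_frame(n);save(f,n+"0");print(n,f["eye"],f["attitude"],f["intrinsics"])
    for t,z in(("hammer_a_centre",.017),("tray",0),("bar_grip",.024),("cavity0",.018),("cavity1",.018),("cavity2",.018),("seat",.058),("solvent_bottle",0),("sherd_block",0),("glove_box",0)):
        for d in r.landmark_of(f,t)[:5]: print(t,round(d["conf"],2),np.array(d["point"]).round(1),atz(f,d["point"],z)[:2])
E
```

```text
{'clock': 0.0, 'joints': array([-1.3131,  0.4778,  0.0223,  1.5565, -0.0115,  1.1093, -0.0831]), 'qvel': array([-0.0004,  0.0008,  0.003 , -0.0009,  0.0003, -0.001 ,  0.0006]), 'tau': array([ -0.0002, -59.6438,   1.6079, -28.1206,   0.0124,   0.0093,
        -0.    ]), 'tcp_pos': array([0.2413, 0.6298, 0.2303]), 'orientation': array([-0.5714, -3.089 ,  0.0029]), 'contact_force': array([-1.1644, -0.2403, -0.897 ]), 'moment': array([-0.0099,  0.0043, -0.0095]), 'gripper_force': 0.0, 'grip_width': 0.08520443884399982}
top [0.1632 0.1192 1.485 ] [ 0.1768 -0.1742 -1.5134] [[482.3514   0.     318.1641]
 [  0.     482.3514 230.8771]
 [  0.       0.       1.    ]]
hammer_a_centre 0.73 [461.2 216.3] [ 0.569  -0.3167]
hammer_a_centre 0.3 [301.2 218.1] [0.5375 0.1854]
tray 0.8 [297.2 220.5] [0.5334 0.1984]
bar_grip 0.57 [444.  287.9] [ 0.3401 -0.259 ]
cavity0 0.62 [303.8 219.9] [0.5319 0.1769]
cavity0 0.6 [274.3 219. ] [0.5301 0.2695]
cavity0 0.38 [340.2 146.9] [0.7821 0.0727]
cavity1 0.62 [303.8 219.9] [0.5319 0.1769]
cavity1 0.6 [274.3 219. ] [0.5301 0.2695]
cavity1 0.38 [340.2 146.9] [0.7821
[... 658 characters left out ...]
r_grip 0.31 [332.2 216.4] [0.546  0.2371]
cavity0 0.86 [344.2 247.8] [0.5426 0.1096]
cavity0 0.76 [334.3 229. ] [0.5377 0.1897]
cavity0 0.56 [325.3 209.4] [0.5363 0.2787]
cavity1 0.86 [344.2 247.8] [0.5426 0.1096]
cavity1 0.76 [334.3 229. ] [0.5377 0.1897]
cavity1 0.56 [325.3 209.4] [0.5363 0.2787]
cavity2 0.86 [344.2 247.8] [0.5426 0.1096]
cavity2 0.76 [334.3 229. ] [0.5377 0.1897]
cavity2 0.56 [325.3 209.4] [0.5363 0.2787]
seat 0.83 [333.2 217.9] [0.5366 0.1986]
seat 0.55 [402.1 372.5] [ 0.538  -0.3187]
solvent_bottle 0.74 [422.5 240.6] [0.7841 0.0812]
sherd_block 0.64 [468.1 320.3] [ 0.781  -0.2117]
sherd_block 0.4 [337.7 234.5] [0.546  0.1806]
glove_box 0.62 [296.5 162.8] [0.5125 0.5525]
```

View pics/top0.png

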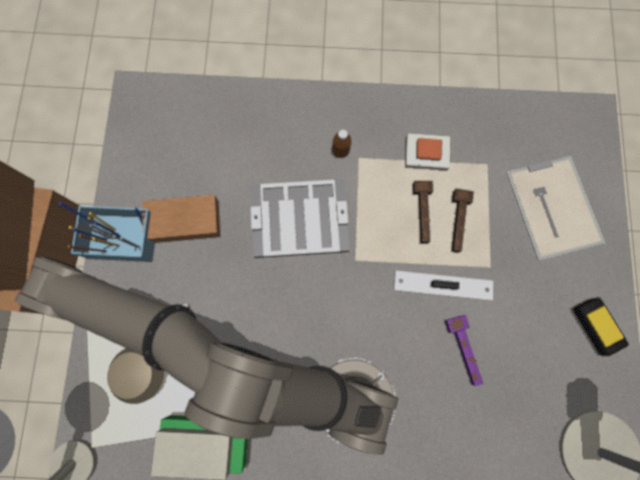

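View pics/side0.png

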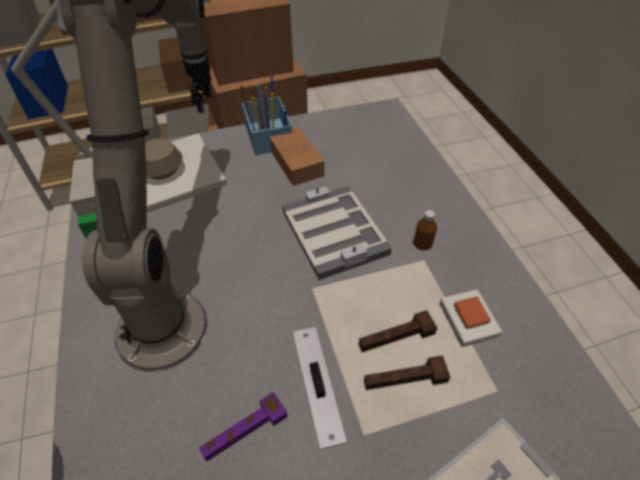

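Top view: two brown hammers at pixels (424,210) and (461,220) on the tissue, the tray at (300,218), the bar at (444,286), and a purple decoy at (465,350). I see no third hammer. Next I'll move over for a close view.

```bash
cat >> h.py <<'E'
np.set_printoptions(precision=4,suppress=True)
def go(p,yaw,o=None):
    "row to bring the TCP to p pointing down, tool x at yaw (deg, world)"
    o=o or r.get_obs(); M=rot(o["orientation"]); y=np.radians(yaw)
    X=np.array([np.cos(y),np.sin(y),0]);Z=np.array([0,0,-1.]);T=np.c_[X,np.cross(Z,X),Z]
    d=M.T@(np.array(p)-o["tcp_pos"]); w=R.from_matrix(M.T@T).as_rotvec()
    row=np.r_[d/.25,w/(np.pi/2)].round(3); print("row",row.tolist(),"rows needed",np.ceil(max(np.linalg.norm(d)/.0625,np.degrees(np.linalg.norm(w))/10.7)))
    return row
E
python3 - <<'E'
from h import *
go([.46,.42,.33],180);
E
```

```text
row [-1.117, -0.473, -0.395, 0.0, 0.0, -0.233] rows needed 6.0
```

>>> apply_moves:
  rows:
    - [-0.85,-0.38,-0.38,0,0,-0.23]
    - [-0.85,-0.38,-0.38,0,0,-0.23]
    - [-0.85,-0.38,-0.38,0,0,-0.23]
    - [-0.85,-0.38,-0.38,0,0,-0.23]
    - [-0.85,-0.38,-0.38,0,0,-0.23]

```text
clock: 1.72
tcp_pos: [0.4118, 0.4615, 0.3291]
orientation: [0.023, 3.137, 0.003]
contact_force: [0.1, -0.0, -0.1]
grip_width: 0.0851
gripper_force: 0.0
```

```bash
python3 - <<'E'
from h import *
print(r.get_obs()["tcp_pos"],r.get_obs()["joints"])
go([.49,.20,.33],180);
E
```

```text
[0.4118 0.4615 0.3291] [-0.9631  0.3085  0.0239  1.5798 -0.0045  1.2491  0.6174]
row [-0.328, -1.041, -0.004, 0.001, 0.003, -0.009] rows needed 5.0
```

>>> apply_moves:
  rows:
    - [-0.3,-1,0,0,0,-0.01]
    - [-0.3,-1,0,0,0,-0.01]
    - [-0.3,-1,0,0,0,-0.01]
    - [-0.3,-1,0,0,0,-0.01]
    - [-0.3,-1,0,0,0,-0.01]

```text
clock: 2.35
tcp_pos: [0.4809, 0.2108, 0.3264]
orientation: [-0.007, 3.141, -0.002]
contact_force: [-0.3, 0.7, 0.3]
grip_width: 0.0856
gripper_force: 0.0
```

```bash
python3 - <<'E'
from h import *
f=r.grab_frame("wrist");save(f,"w_tray");print(f["eye"],f["attitude"],r.get_obs()["tcp_pos"])
for t,z in(("tray",0),("cavity0",.018),("seat",.058)):
    for d in r.landmark_of(f,t)[:4]: print(t,round(d["conf"],2),np.array(d["point"]).round(1),atz(f,d["point"],z)[:2])
go([.5,-.26,.36],180);
E
```

```text
[0.4029 0.2097 0.4703] [-0.2434 -0.2427  1.5608] [0.4807 0.2119 0.3264]
tray 0.91 [298.2 224.5] [0.5363 0.1888]
tray 0.21 [295.  242.4] [0.559  0.1846]
cavity0 0.96 [362.8 221.5] [0.5273 0.2641]
cavity0 0.85 [298.3 230.3] [0.5382 0.1896]
cavity0 0.65 [230.2 240.4] [0.5509 0.1094]
seat 0.77 [298.2 243.4] [0.5409 0.1911]
row [-0.058, -1.91, -0.137, 0.0, -0.0, 0.009] rows needed 8.0
```

View pics/w_tray.png

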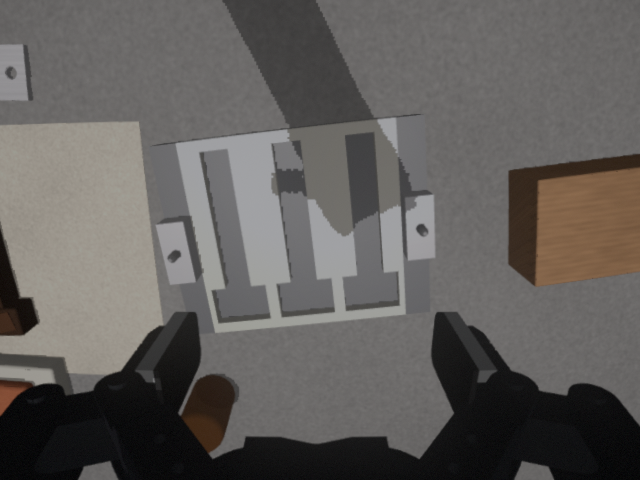

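Wrist view: the tray is turned about +8.7°. Its cavity centres are at about (363,221), (298,230) and (230,240), and the pins at (173,256) and (421,229). The heads point to the bottom of the image (+x).

>>> apply_moves:
  rows:
    - [-0.05,-1,-0.1,0,0,0.01]
    - [-0.05,-1,-0.1,0,0,0.01]
    - [-0.05,-1,-0.1,0,0,0.01]
    - [-0.05,-1,-0.1,0,0,0.01]
    - [-0.05,-1,-0.1,0,0,0.01]

```text
clock: 3.18
tcp_pos: [0.4955, -0.0377, 0.352]
orientation: [0.016, 3.14, -0.001]
contact_force: [-0.2, 1.3, -0.3]
grip_width: 0.0852
gripper_force: 0.0
```

>>> apply_moves:
  rows:
    - [0,-0.9,0,0,0,0]
    - [0,-0.9,0,0,0,0]
    - [0,-0.9,0,0,0,0]
    - [0,-0.9,0,0,0,0]
    - [0,-0.9,0,0,0,0]

```text
clock: 3.8
tcp_pos: [0.4947, -0.2601, 0.3508]
orientation: [-0.009, -3.141, 0.001]
contact_force: [0.0, -0.0, 0.5]
grip_width: 0.0856
gripper_force: 0.0
```

```bash
cat >> h.py <<'E'
def outl(f,px,z):
    return np.array([atz(f,p,z)[:2] for p in px])
OUT=np.array([[-100,-13],[60,-13],[60,-30],[100,-30],[100,30],[60,30],[60,13],[-100,13]])/1000.
def mask_of(f,c,yaw,z0,z1,outs=OUT):
    "silhouette of the outline extruded z0..z1"
    t=np.radians(yaw);M=np.array([[np.cos(t),-np.sin(t)],[np.sin(t),np.cos(t)]]);m=np.zeros((480,640),np.uint8)
    W=outs@M.T+c; lo=[proj(f,[*w,z0]) for w in W];hi=[proj(f,[*w,z1]) for w in W];q=lambda a:np.int32(np.array(a)*16).reshape(-1,1,2)
    cv2.fillPoly(m,[q(lo)],1,shift=4);cv2.fillPoly(m,[q(hi)],1,shift=4)
    for i in range(8): j=(i+1)%8; cv2.fillPoly(m,[q([lo[i],lo[j],hi[j],hi[i]])],1,shift=4)
    return m>0
def fit(f,mask,c,yaw,z0,z1):
    from scipy.optimize import minimize
    def cost(v):
        a=mask_of(f,v[:2]/100,v[2]*10,z0,z1);return 1-(a&mask).sum()/max(1,(a|mask).sum())
    best=None
    for y in(yaw-8,yaw,yaw+8):
        s=minimize(cost,[c[0]*100,c[1]*100,y/10],method="Nelder-Mead",options=dict(initial_simplex=np.array([c[0]*100,c[1]*100,y/10])+np.array([[0,0,0],[2,0,0],[0,2,0],[0,0,1]]),maxiter=150))
        if best is None or s.fun<best.fun: best=s
    return best.x[:2]/100,best.x[2]*10,1-best.fun
E
python3 - <<'E'
from h import *
f=r.grab_frame("wrist");save(f,"w_ham");print(r.get_obs()["tcp_pos"])
for d in r.landmark_of(f,"hammer_a_centre")[:4]: print(round(d["conf"],2),np.array(d["point"]).round(1),atz(f,d["point"],.017)[:2])
for d in r.outline_of(f,"hammer_a_centre")[:4]:
    m=np.array(d["pixels"]);ys,xs=np.nonzero(m);c=atz(f,[xs.mean(),ys.mean()],.017)[:2];print(d["conf"],d["rect"],m.sum(),fit(f,m,c,0,0,.034))
for d in r.landmark_of(f,"bar_grip")[:2]: print(round(d["conf"],2),np.array(d["point"]).round(1),atz(f,d["point"],.024)[:2])
E
```

```text
[ 0.4952 -0.258   0.3507]
0.75 [272.1 229.8] [ 0.558  -0.3152]
0.65 [241.6, 143.2, 52.9, 165.6] 4627 (array([ 0.5543, -0.3138]), np.float64(-7.628627991125162), np.float64(0.9258070984559855))
0.62 [310.3  45.7] [ 0.3502 -0.2661]
```

View pics/w_ham.png

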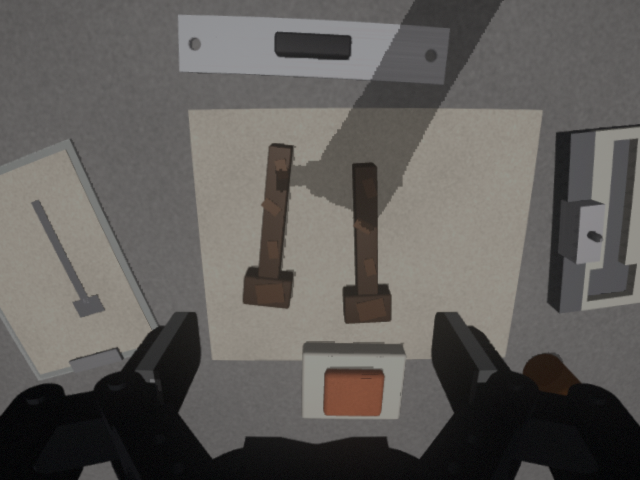

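Wrist view: hammer 1 has its head at (268,288) and tail at (281,148). Hammer 2, which the network missed, has its head at (367,305) and tail at (365,168), partly in shadow. The bar is at (313,46).

```bash
cat >> h.py <<'E'
def brown(f,box):
    p=cv2.GaussianBlur(f["pixels"],(3,3),0).astype(float);x,y,w,h=box
    s=p.max(2); m=((p[:,:,0]-p[:,:,2])>.28*p[:,:,0])&(p[:,:,0]<125)
    k=np.zeros((480,640),bool);k[y:y+h,x:x+w]=m[y:y+h,x:x+w]
    k=cv2.morphologyEx(k.astype(np.uint8),cv2.MORPH_CLOSE,np.ones((7,7)))
    n,l,st,_=cv2.connectedComponentsWithStats(k); return l==1+st[1:,4].argmax()
E
python3 - <<'E'
from h import *
f=r.grab_frame("wrist")
ov=f["pixels"].copy()
for box in((230,130,80,190),(325,150,85,185)):
    m=brown(f,box);ys,xs=np.nonzero(m);c=atz(f,[xs.mean(),ys.mean()],.017)[:2];s=fit(f,m,c,0,0,.034);print(m.sum(),s)
    ov[m]=[0,255,0]; e=mask_of(f,s[0],s[1],0,.034).astype(np.uint8);cs,_=cv2.findContours(e,0,1);cv2.drawContours(ov,cs,-1,(255,0,0),1)
f["pixels"]=ov;save(f,"seg",(170,100,300,240))
go([.545,-.2,.2],180)
E
```

```text
1798 (array([ 0.6556, -0.3284]), np.float64(-7.774573473936899), np.float64(0.272430002043736))
2147 (array([ 0.5959, -0.201 ]), np.float64(6.6516646868515075), np.float64(0.44781426479815933))
row [-0.2, 0.227, 0.604, 0.001, -0.0, -0.0] rows needed 3.0
```

View pics/seg.png

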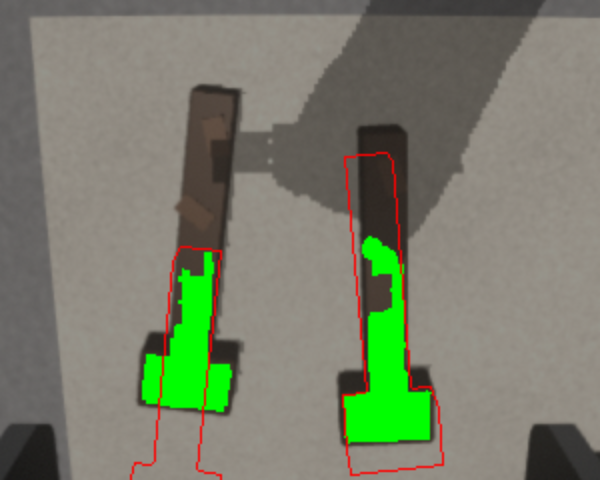

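```bash
cat >> h.py <<'E'
def cut(f,box,c,yaw,z0=0,z1=.034):
    g=np.full((480,640),2,np.uint8);m0=mask_of(f,c,yaw,z0,z1).astype(np.uint8);g[m0>0]=3
    g[cv2.erode(m0,np.ones((7,7)))>0]=1
    x,y,w,h=box;k=np.ones((480,640),bool);k[y:y+h,x:x+w]=False;g[k]=0
    im=np.ascontiguousarray(f["pixels"][:,:,::-1]);x0,y0=max(0,x-25),max(0,y-25)
    sub=(slice(y0,y+h+25),slice(x0,x+w+25));gs=np.ascontiguousarray(g[sub])
    cv2.grabCut(np.ascontiguousarray(im[sub]),gs,None,np.zeros((1,65)),np.zeros((1,65)),5,cv2.GC_INIT_WITH_MASK)
    m=np.zeros((480,640),bool);m[sub]=(gs==1)|(gs==3);return m
def draw(f,s,m=None,z=(0,.034),col=(255,0,0)):
    if m is not None:
        cs,_=cv2.findContours(m.astype(np.uint8),0,1);cv2.drawContours(f["pixels"],cs,-1,(0,255,0),1)
    cs,_=cv2.findContours(mask_of(f,s[0],s[1],*z).astype(np.uint8),0,1);cv2.drawContours(f["pixels"],cs,-1,col,1)
E
python3 - <<'E'
from h import *
f=r.grab_frame("wrist");f["pixels"]=f["pixels"].copy();q=[]
for box,a,b in(((235,135,70,185),(281,148),(268,300)),((335,155,64,178),(365,168),(367,318))):
    A,B=atz(f,a,.034)[:2],atz(f,b,.034)[:2];c=(A+B)/2;y=np.degrees(np.arctan2(*(B-A)[::-1]))
    m=cut(f,box,c,y);s=fit(f,m,c,y,0,.034);print(c,y,m.sum(),s);q.append((s,m))
for s,m in q: draw(f,s,m)
save(f,"seg2",(170,100,300,240))
E
```

```text
[ 0.5522 -0.3069] -6.500550081513342 5502 (array([ 0.5544, -0.3116]), np.float64(-6.91327513249586), np.float64(0.8988020740210978))
[ 0.5763 -0.197 ] 2.8398602091488807 4825 (array([ 0.5788, -0.2003]), np.float64(2.5395899385011687), np.float64(0.962037962037962))
```

View pics/seg2.png

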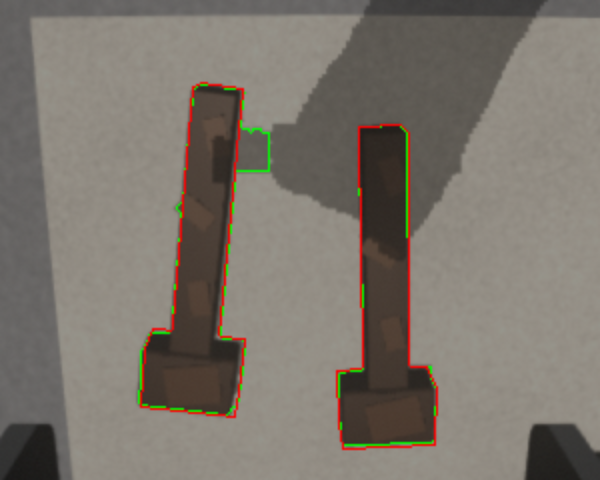

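```bash
cat >> h.py <<'E'
def hp(c,yaw,x): t=np.radians(yaw); return np.array(c)+x*np.array([np.cos(t),np.sin(t)])
E
python3 - <<'E'
from h import *
p=hp([.5788,-.2003],2.54,-.005);print(p)
go([*p,.09],182.54)
E
```

```text
[ 0.5738 -0.2005]
row [-0.316, 0.227, 1.045, 0.0, 0.0, -0.029] rows needed 5.0
```

>>> apply_moves:
  rows:
    - [-0.316,0.227,1,0,0,-0.029]
    - [-0.316,0.227,1,0,0,-0.029]
    - [-0.316,0.227,1,0,0,-0.029]
    - [-0.316,0.227,1,0,0,-0.029]
    - [-0.316,0.227,1,0,0,-0.029]
  claw: 0.7
  newtons: 22

```text
clock: 4.72
tcp_pos: [0.5723, -0.1998, 0.0978]
orientation: [0.07, -3.135, -0.004]
contact_force: [0.5, 0.1, 0.2]
grip_width: 0.0597
gripper_force: 0.0
```

```bash
python3 - <<'E'
from h import *
o=r.get_obs();print(o["tcp_pos"],o["contact_force"],o["moment"],o["grip_width"])
go([*hp([.5788,-.2003],2.54,-.005),.016],182.54)
E
```

```text
[ 0.5723 -0.1998  0.0978] [0.4914 0.1322 0.2169] [ 0.036  -0.0566  0.0089] 0.05972739039956466
row [-0.008, -0.004, 0.327, 0.002, -0.004, 0.0] rows needed 2.0
```

>>> apply_moves:
  rows:
    - [-0.008,-0.004,0.16,0,0,0]
    - [-0.008,-0.004,0.28,0,0,0]
    - [-0.008,-0.004,0.326,0,0,0]
    - [-0.008,-0.004,0.326,0,0,0]
    - [-0.008,-0.004,0.326,0,0,0]

```text
clock: 5.35
tcp_pos: [0.5765, -0.2046, 0.0216]
orientation: [-0.064, 3.138, -0.001]
contact_force: [-0.1, -0.1, 0.3]
grip_width: 0.0598
gripper_force: 0.0
```

>>> apply_moves:
  rows:
    - [0,0,0,0,0,0]
    - [0,0,0,0,0,0]
    - [0,0,0,0,0,0]
    - [0,0,0,0,0,0]
    - [0,0,0,0,0,0]
  claw: 0.25
  newtons: 22

```text
clock: 5.98
tcp_pos: [0.5759, -0.203, 0.0207]
orientation: [-0.065, 3.14, 0.002]
contact_force: [-1.5, 3.5, 5.8]
grip_width: 0.0252
gripper_force: 22.6
```

>>> apply_moves:
  rows:
    - [0,0,-0.02,0,0,0]
    - [0,0,-0.04,0,0,0]
    - [0,0,-0.06,0,0,0]
    - [0,0,-0.06,0,0,0]
    - [0,0,-0.06,0,0,0]

```text
clock: 6.6
tcp_pos: [0.5756, -0.2043, 0.0349]
orientation: [-0.064, 3.14, -0.001]
contact_force: [0.5, -0.6, -6.8]
grip_width: 0.0256
gripper_force: 22.4
```

```bash
python3 - <<'E'
from h import *
o=r.get_obs();M=rot(o["orientation"]);print(o["tcp_pos"],o["contact_force"],o["moment"],M.T@o["moment"],o["grip_width"],o["gripper_force"])
f=r.grab_frame("side");save(f,"lift1",(330,270,160,130))
f=r.grab_frame("wrist");cv2.imwrite("pics/liftw.png",f["pixels"][:,:,::-1])
E
```

```text
[ 0.5756 -0.2043  0.0349] [ 0.5256 -0.6393 -6.7909] [-0.0941 -0.1338 -0.0025] [ 0.0996 -0.1298  0.0025] 0.025550327767744237 22.35693097114563
```

View pics/liftw.png

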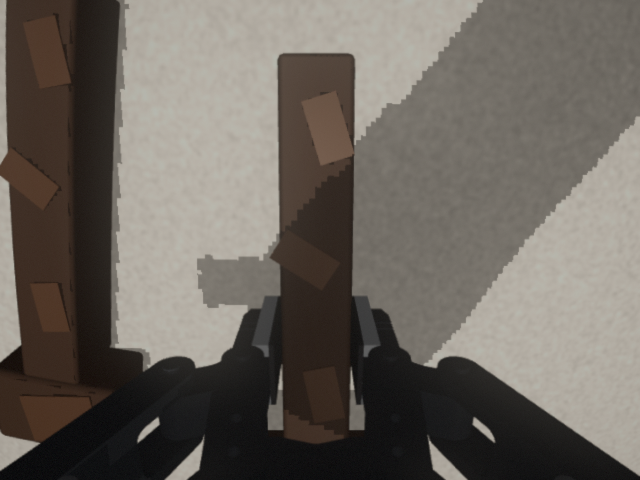

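The hammer is gripped and lifted. Its tail edge is at row 57, from column 278 to 354. I'll compare that edge and the averaged moment against tilt hypotheses.

```bash
cat >> h.py <<'E'
def avg(n=6):
    A=[]
    for i in range(n): r.grab_frame("wrist"); o=r.get_obs(); A.append(np.r_[o["contact_force"],o["moment"],o["tcp_pos"]])
    return np.mean(A,0)
def tailpx(f,g,yaw,xg,zb,pitch):
    "top tail corners, hammer gripped at world g (xy), local xg, bottom height zb at grip, nose-down pitch"
    t=np.radians(yaw); out=[]
    for s in(13,-13):
        lx=-.1-xg; v=np.array([lx*np.cos(pitch)+.034*np.sin(pitch),s/1000,zb+.034*np.cos(pitch)-lx*np.sin(pitch)])
        out.append(proj(f,[g[0]+v[0]*np.cos(t)-v[1]*np.sin(t),g[1]+v[0]*np.sin(t)+v[1]*np.cos(t),v[2]]))
    return np.array(out).round(1)
E
python3 - <<'E'
from h import *
a=avg();print(a)
f=r.grab_frame("wrist");p=r.get_obs()["tcp_pos"]
for pi in(-.15,-.1,-.05,0,.05,.1): print(pi,tailpx(f,p[:2],2.54,.5756-.5788,.014,pi).tolist())
E
```

```text
[ 0.7925 -0.5695 -5.6332 -0.1845 -0.1958  0.082   0.5755 -0.2042  0.0348]
-0.15 [[356.5, 38.3], [277.9, 38.6]]
-0.1 [[358.0, 39.3], [276.6, 39.6]]
-0.05 [[359.5, 41.2], [275.2, 41.6]]
0 [[361.1, 44.3], [273.8, 44.6]]
0.05 [[362.7, 48.5], [272.3, 48.8]]
0.1 [[364.4, 53.9], [270.8, 54.3]]
```

View pics/lift1.png

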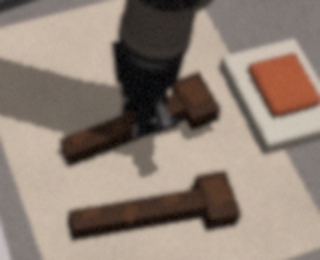

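Side view: the tail (left end) sags onto the tissue, so the balance lies well towards the tail. From the force and moment I estimate x ≈ -50 mm. I'll lower, open and shift the grip 45 mm towards the tail.

>>> apply_moves:
  rows:
    - [0,0,0.03,0,0,0]
    - [0,0,0.055,0,0,0]
    - [0,0,0.065,0,0,0]
    - [0,0,0.065,0,0,0]

```text
clock: 7.55
tcp_pos: [0.5766, -0.2039, 0.0209]
orientation: [-0.064, 3.138, 0.002]
contact_force: [-4.4, 3.0, 19.4]
grip_width: 0.0255
gripper_force: 25.8
```

>>> apply_moves:
  rows:
    - [0,0,0,0,0,0]
    - [0,0,0,0,0,0]
    - [0.1,0,0.012,0,0,0]
    - [0.18,0,0.012,0,0,0]
    - [0.18,0,0.012,0,0,0]
  claw: 0.55

```text
clock: 8.18
tcp_pos: [0.5285, -0.2063, 0.0151]
orientation: [0.062, -3.139, -0.001]
contact_force: [0.7, 0.8, -0.2]
grip_width: 0.0469
gripper_force: 0.0
```

>>> apply_moves:
  rows:
    - [0,0,0,0,0,0]
    - [0,0,0,0,0,0]
    - [0,0,0,0,0,0]
    - [0,0,0,0,0,0]
  claw: 0.25
  newtons: 23

```text
clock: 8.68
tcp_pos: [0.5316, -0.2058, 0.0157]
orientation: [-0.065, 3.139, -0.001]
contact_force: [2.7, -0.0, -1.6]
grip_width: 0.0257
gripper_force: 23.4
```

```bash
python3 - <<'E'
from h import *
print(avg(4))
E
```

```text
[ 2.8896  0.0062 -1.4929  0.0313 -0.7566  0.0125  0.5314 -0.2058  0.0157]
```

>>> apply_moves:
  rows:
    - [0,0,-0.02,0,0,0]
    - [0,0,-0.04,0,0,0]
    - [0,0,-0.06,0,0,0]
    - [0,0,-0.06,0,0,0]
    - [0,0,-0.06,0,0,0]

```text
clock: 9.5
tcp_pos: [0.5302, -0.2058, 0.0305]
orientation: [0.065, -3.141, -0.0]
contact_force: [0.9, -0.2, -8.2]
grip_width: 0.0253
gripper_force: 23.7
```

```bash
cat >> h.py <<'E'
def tail(f,lo=200,hi=440):
    "rows/cols of the gripped hammer's tail edge in the wrist view"
    g=f["pixels"].astype(float);b=(g[:,:,0]-g[:,:,2])/(g.max(2)+1)
    return b
E
python3 - <<'E'
from h import *
print(avg(5))
f=r.grab_frame("wrist");cv2.imwrite("pics/liftw2.png",f["pixels"][:,:,::-1]);p=r.get_obs()["tcp_pos"];print(p)
for pi in(-.15,-.1,-.05,0,.05,.1): print(pi,tailpx(f,p[:2],2.54,-.048,.014,pi).tolist())
E
```

```text
[ 0.0563 -0.064  -8.628   0.0058  0.1258 -0.0036  0.5302 -0.2058  0.0304]
[ 0.5303 -0.2059  0.0304]
-0.15 [[356.9, 176.5], [278.6, 176.8]]
-0.1 [[357.7, 182.0], [278.0, 182.3]]
-0.05 [[358.4, 188.1], [277.4, 188.4]]
0 [[359.1, 194.7], [276.8, 195.0]]
0.05 [[359.8, 202.0], [276.2, 202.3]]
0.1 [[360.4, 209.7], [275.7, 210.1]]
```

View pics/liftw2.png

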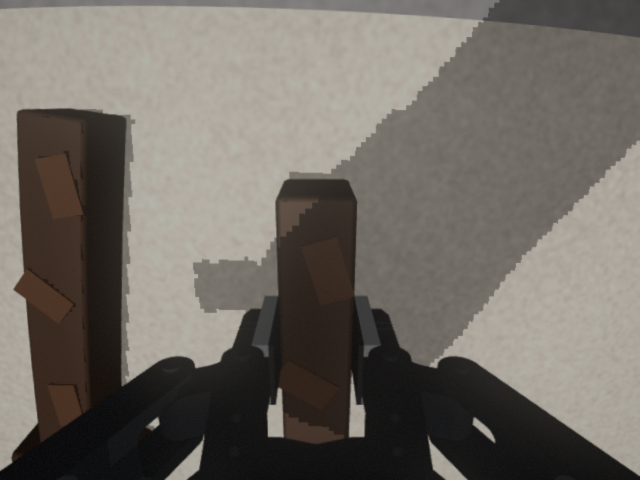

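It hangs nearly level: tail edge at row 198, width 80 px. The moment still puts the balance about 13 mm further towards the head, so I'll regrip there.

>>> apply_moves:
  rows:
    - [0,0,0.03,0,0,0]
    - [0,0,0.055,0,0,0]
    - [0,0,0.06,0,0,0]
    - [0,0,0.06,0,0,0]

```text
clock: 10.3
tcp_pos: [0.5302, -0.2058, 0.0156]
orientation: [0.064, -3.141, -0.001]
contact_force: [-2.2, 0.9, -2.1]
grip_width: 0.0254
gripper_force: 24.5
```

>>> apply_moves:
  rows:
    - [0,0,0,0,0,0]
    - [0,0,0,0,0,0]
    - [-0.05,0,0,0,0,0]
    - [-0.05,0,0,0,0,0]
    - [-0.05,0,0,0,0,0]
  claw: 0.55

```text
clock: 10.92
tcp_pos: [0.5431, -0.2054, 0.0155]
orientation: [-0.065, 3.141, -0.0]
contact_force: [0.2, -0.2, 0.0]
grip_width: 0.0471
gripper_force: 0.0
```

>>> apply_moves:
  rows:
    - [0,0,0,0,0,0]
    - [0,0,0,0,0,0]
    - [0,0,0,0,0,0]
    - [0,0,0,0,0,0]
  claw: 0.25
  newtons: 24

```text
clock: 11.42
tcp_pos: [0.5426, -0.2053, 0.0155]
orientation: [0.064, -3.14, -0.0]
contact_force: [-1.4, 0.4, 2.5]
grip_width: 0.025
gripper_force: 24.8
```

>>> apply_moves:
  rows:
    - [0,0,-0.02,0,0,0]
    - [0,0,-0.04,0,0,0]
    - [0,0,-0.06,0,0,0]
    - [0,0,-0.08,0,0,0]
    - [0,0,-0.08,0,0,0]

```text
clock: 12.05
tcp_pos: [0.5432, -0.2055, 0.036]
orientation: [-0.064, 3.14, -0.0]
contact_force: [0.3, -0.6, -7.6]
grip_width: 0.0254
gripper_force: 25.0
```

```bash
python3 - <<'E'
from h import *
print(avg(5))
f=r.grab_frame("wrist");p=r.get_obs()["tcp_pos"];print(p)
im=f["pixels"][:,:,::-1].copy()
for pi in(-.1,0,.1):
    q=tailpx(f,p[:2],2.54,-.035,p[2]-.0157,pi);print(pi,q.tolist())
cv2.imwrite("pics/liftw3.png",im[60:260,200:440])
b=im[60:300,300:330].mean(1).mean(1);print([(60+i,int(b[i])) for i in range(0,180,4)])
E
```

```text
[-0.1116 -0.4768 -8.1424  0.0074  0.0127 -0.0042  0.5428 -0.2053  0.0355]
[ 0.5427 -0.2054  0.0353]
-0.1 [[358.3, 141.4], [276.8, 141.7]]
0 [[360.3, 153.3], [275.2, 153.6]]
0.1 [[362.2, 168.4], [273.5, 168.7]]
[(60, 172), (64, 171), (68, 171), (72, 172), (76, 172), (80, 172), (84, 171), (88, 171), (92, 173), (96, 175), (100, 175), (104, 172), (108, 173), (112, 173), (116, 173), (120, 172), (124, 171), (128, 173), (132, 174), (136, 173), (140, 174), (144, 118), (148, 50), (152, 49), (156, 51), (160, 72), (164, 88), (168, 87), (172, 86), (176, 86), (180, 85), (184, 84), (188, 78), (192, 74), (196, 66), (200, 65), (204, 66), (208, 61), (212, 59), (216, 54), (220, 51), (224, 50), (228, 49), (232, 49), (236, 48)]
```

View pics/liftw3.png

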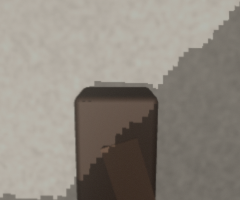

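Balanced: the moment is about 0.01 N·m and the view is level. Now I'll refine the tray pose from the saved tray picture.

```bash
cat >> h.py <<'E'
C=OUT+np.sign(OUT)*.0025; C[[1,6],0]=C[[2,5],0]=.0575
def traylines(f,c,yaw,n=40):
    t=np.radians(yaw);M=np.array([[np.cos(t),-np.sin(t)],[np.sin(t),np.cos(t)]]);P=[]
    for yo in(-.078,0,.078):
        L=C+[0,yo]
        for i in range(8): P+=[L[i]+(L[(i+1)%8]-L[i])*k for k in np.linspace(0,1,n if i in(0,6) else 14)]
    W=np.c_[np.array(P)@M.T+c,np.full(len(P),.032)]
    p=(rot(f["attitude"]).T@(W-np.array(f["eye"])).T).T*[1,-1,-1]
    return cv2.projectPoints(p,np.zeros(3),np.zeros(3),np.array(f["intrinsics"],float),np.array(f["dist"],float))[0][:,0]
def fittray(f,c=(.539,.189),yaw=8.7,lo=40,hi=110):
    from scipy.optimize import minimize
    e=cv2.Canny(cv2.GaussianBlur(f["pixels"],(3,3),0),lo,hi);d=np.minimum(cv2.distanceTransform(255-e,cv2.DIST_L2,5),6)
    def cost(v):
        q=traylines(f,v[:2]/100,v[2]*10);return cv2.remap(d,q[:,0].astype(np.float32),q[:,1].astype(np.float32),1,borderValue=6).mean()
    x0=np.array([c[0]*100,c[1]*100,yaw/10]);best=None
    for k in range(12):
        x=x0+np.random.default_rng(k).normal(0,[.3,.3,.1])
        s=minimize(cost,x,method="Nelder-Mead",options=dict(initial_simplex=x+np.array([[0,0,0],[.3,0,0],[0,.3,0],[0,0,.1]])))
        if best is None or s.fun<best.fun: best=s
    return best.x[:2]/100,best.x[2]*10,best.fun
E
python3 - <<'E'
from h import *
f=r.grab_frame("wrist");print(f["intrinsics"][0][0]);g=dict(f)
g["pixels"]=cv2.imread("pics/w_tray.png")[:,:,::-1].copy();g["eye"]=[.4029,.2097,.4703];g["attitude"]=[-.2434,-.2427,1.5608]
s=fittray(g);print(s)
for q in traylines(g,*s[:2]): cv2.circle(g["pixels"],(int(round(q[0])),int(round(q[1]))),0,(255,0,0),-1)
save(g,"trayfit",(140,100,310,250))
c,y,_=s
for x,k in((.0,-.078),(0,0),(0,.078)):
    print(k, np.array(c)+[-np.sin(np.radians(y))*k,np.cos(np.radians(y))*k])
E
```

```text
406.543809762092
(array([0.5381, 0.1889]), np.float64(6.536562749167003), np.float64(0.35137373208999634))
-0.078 [0.547  0.1114]
0 [0.5381 0.1889]
0.078 [0.5293 0.2664]
```

View pics/trayfit.png

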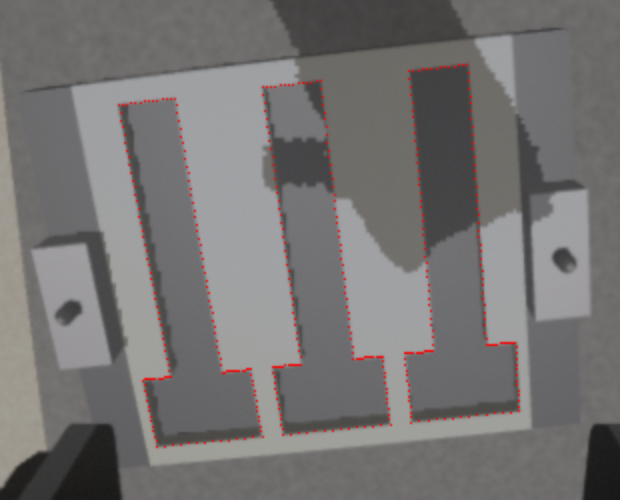

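The tray fit is tight: centre (0.538, 0.189), yaw 6.5°, with the outlines on all three cavities. Next I'll refine where along the hammer the grip lies and plan the carry.

```bash
python3 - <<'E'
from h import *
f=r.grab_frame("wrist");o=r.get_obs();p=o["tcp_pos"]
def px(xg,pitch,yaw=2.54,zg=.0157):
    # hammer pivoted at grip: local point (-.1,0,z)
    o=[]
    for zl in(.034,0.):
        lx=-.1-xg;lz=zl-zg; X=lx*np.cos(pitch)+lz*np.sin(pitch);Z=-lx*np.sin(pitch)+lz*np.cos(pitch)
        t=np.radians(yaw);o.append(proj(f,[p[0]+X*np.cos(t),p[1]+X*np.sin(t),p[2]+Z])[1])
    return np.round(o,1)
print("seen 160 (top) 144 (bottom)")
for xg in(-.036,-.034,-.032,-.03):
    print(xg,[px(xg,q).tolist() for q in(-.05,0,.05)])
b=f["pixels"][130:175,295:340].mean((1,2));print([(130+i,int(v)) for i,v in enumerate(b)])
go([.57,-.19,.13],182.54)
E
```

```text
seen 160 (top) 144 (bottom)
-0.036 [[152.9, 148.4], [156.7, 146.9], [161.3, 145.7]]
-0.034 [[146.4, 143.2], [150.1, 141.6], [154.6, 140.4]]
-0.032 [[139.8, 138.0], [143.4, 136.3], [147.8, 135.0]]
-0.03 [[133.3, 132.8], [136.7, 131.0], [140.9, 129.5]]
[(130, 173), (131, 173), (132, 173), (133, 173), (134, 173), (135, 173), (136, 172), (137, 172), (138, 173), (139, 173), (140, 172), (141, 162), (142, 137), (143, 120), (144, 118), (145, 117), (146, 109), (147, 61), (148, 50), (149, 49), (150, 50), (151, 49), (152, 49), (153, 49), (154, 48), (155, 48), (156, 51), (157, 54), (158, 59), (159, 65), (160, 71), (161, 78), (162, 85), (163, 88), (164, 88), (165, 88), (166, 87), (167, 87), (168, 87), (169, 87), (170, 87), (171, 86), (172, 86), (173, 86), (174, 86)]
row [-0.111, 0.057, -0.379, 0.0, -0.0, -0.002] rows needed 2.0
```

>>> apply_moves:
  rows:
    - [0,0,-0.06,0,0,0]
    - [0,0,-0.14,0,0,0]
    - [0,0,-0.22,0,0,0]
    - [0,0,-0.3,0,0,0]
    - [0,0,-0.36,0,0,0]

```text
clock: 13.08
tcp_pos: [0.5434, -0.2057, 0.1279]
orientation: [-0.064, 3.139, -0.001]
contact_force: [0.3, 0.1, -8.8]
grip_width: 0.0255
gripper_force: 25.1
```

```bash
python3 - <<'E'
from h import *
print(avg(3))
t=hp([.5381,.1889],6.54,-.036);print(t)
go([*t,.13],186.54)
E
```

```text
[ 0.7975 -0.4719 -7.5348 -0.0271 -0.0269 -0.0011  0.544  -0.2059  0.1281]
[0.5023 0.1848]
row [0.101, 1.567, -0.014, -0.0, 0.001, -0.047] rows needed 7.0
```

>>> apply_moves:
  rows:
    - [0.01,0.1,-0.01,0,0,0]
    - [0.02,0.25,-0.015,0,0,-0.01]
    - [0.03,0.43,-0.015,0,0,-0.02]
    - [0.04,0.6,-0.015,0,0,-0.02]
    - [0.05,0.77,-0.015,0,0,-0.03]

```text
clock: 13.85
tcp_pos: [0.5216, -0.0123, 0.1287]
orientation: [0.139, -3.137, 0.0]
contact_force: [1.1, 0.1, -8.2]
grip_width: 0.0255
gripper_force: 25.4
```

>>> apply_moves:
  rows:
    - [0.01,0.17,0,0,0,0]
    - [0.02,0.34,0,0,0,-0.01]
    - [0.03,0.5,0,0,0,-0.01]
    - [0.04,0.65,0,0,0,-0.015]
    - [0.045,0.73,0,0,0,-0.017]

```text
clock: 14.48
tcp_pos: [0.4942, 0.1695, 0.1287]
orientation: [0.185, -3.135, -0.0]
contact_force: [-0.0, -0.2, -8.2]
grip_width: 0.0256
gripper_force: 25.5
```

```bash
python3 - <<'E'
from h import *
print(avg(3))
go([*hp([.5381,.1889],6.54,-.036),.06],186.54)
E
```

```text
[ 0.0752  0.7978 -8.0813  0.1509  0.0298  0.0053  0.4944  0.1697  0.1288]
row [-0.038, 0.065, 0.275, -0.0, -0.0, 0.002] rows needed 2.0
```

>>> apply_moves:
  rows:
    - [-0.038,0.065,0.05,0,0,0.002]
    - [-0.038,0.065,0.12,0,0,0.002]
    - [-0.038,0.065,0.19,0,0,0.002]
    - [-0.038,0.065,0.25,0,0,0.002]
    - [-0.038,0.065,0.275,0,0,0.002]

```text
clock: 15.25
tcp_pos: [0.5021, 0.1834, 0.0592]
orientation: [0.174, -3.135, 0.002]
contact_force: [0.0, 0.0, -8.4]
grip_width: 0.0251
gripper_force: 25.4
```

```bash
python3 - <<'E'
from h import *
print(avg(3))
go([*hp([.5381,.1889],6.54,-.036),.036],186.54)
f=r.grab_frame("wrist");s=fittray(f,(.5381,.1889),6.54);print(s)
save(f,"pl1",(160,0,320,300))
E
```

```text
[-0.0037 -0.0809 -8.8301  0.0077  0.0219  0.0185  0.5024  0.1839  0.0597]
row [0.002, 0.003, 0.098, -0.0, -0.0, -0.002] rows needed 1.0
(array([0.538 , 0.1892]), np.float64(6.486014028728027), np.float64(3.6865947246551514))
```

View pics/pl1.png

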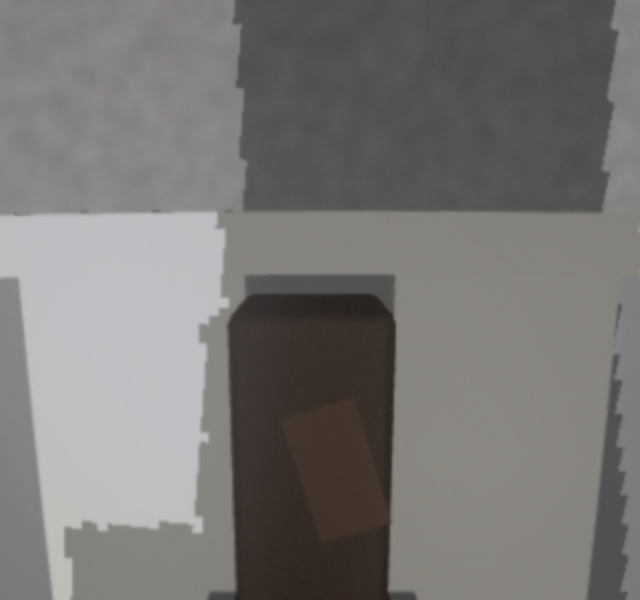

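Wrist view: the tail (crop columns 232–393) is about 7 px left of the cavity end (247–395), so it needs about 1.5 mm more towards +y. I'll check the x direction numerically.

```bash
python3 - <<'E'
from h import *
f=r.grab_frame("wrist");p=r.get_obs()["tcp_pos"]
def A(px,z): # tray coordinates
    t=np.radians(6.54);d=atz(f,px,z)[:2]-[.5381,.1889];return (np.array([[np.cos(t),np.sin(t)],[-np.sin(t),np.cos(t)]])@d*1000).round(1)
q=lambda u,v:(160+u/2,v/2)
print("cav end",A(q(247,275),.032),A(q(395,275),.032),"want -102.5,+-15.5")
zb=p[2]-.0157;print("tail bottom",A(q(250,295),zb),A(q(378,295),zb),"top",A(q(232,322),zb+.034),A(q(393,322),zb+.034),"want -100,+-13")
E
```

```text
cav end [-102.   -14.5] [-101.9   16.2] want -102.5,+-15.5
tail bottom [-99.1 -13. ] [-99.   11.7] top [-98.1 -13.3] [-98.   11.3] want -100,+-13
```

>>> apply_moves:
  rows:
    - [0.003,0.0065,0.02,0,0,-0.001]
    - [0.003,0.0065,0.04,0,0,-0.001]
    - [0.003,0.0065,0.06,0,0,-0.001]
    - [0.003,0.0065,0.08,0,0,-0.001]
    - [0.003,0.0065,0.098,0,0,-0.001]

```text
clock: 16.12
tcp_pos: [0.5018, 0.1859, 0.0356]
orientation: [0.178, -3.136, 0.0]
contact_force: [-0.1, -0.1, -7.4]
grip_width: 0.025
gripper_force: 25.5
```

```bash
python3 - <<'E'
from h import *
print(avg(3))
E
```

```text
[-0.3266  0.3177 -8.5176 -0.0192  0.0618  0.026   0.5016  0.1858  0.0354]
```

>>> apply_moves:
  rows:
    - [0,0,0.004,0,0,0]
    - [0,0,0.008,0,0,0]
    - [0,0,0.008,0,0,0]

```text
clock: 16.65
tcp_pos: [0.5018, 0.186, 0.0341]
orientation: [-0.178, 3.137, 0.0]
contact_force: [-0.3, -0.1, -8.4]
grip_width: 0.0256
gripper_force: 25.5
```

>>> apply_moves:
  rows:
    - [0,0,0,0,0,0]
    - [0,0,0,0,0,0]
    - [0,0,0,0,0,0]
    - [0,0,-0.2,0,0,0]
    - [0,0,-0.4,0,0,0]
  claw: 0.5

```text
clock: 17.27
tcp_pos: [0.5016, 0.1858, 0.1351]
orientation: [0.178, -3.136, 0.001]
contact_force: [0.2, 0.2, 0.8]
grip_width: 0.043
gripper_force: 0.0
```

```bash
python3 - <<'E'
from h import *
o=r.get_obs();print(o["tcp_pos"],o["contact_force"])
go([.5,-.12,.32],178)
E
```

```text
[0.5016 0.1858 0.1351] [0.18   0.1707 0.7539]
row [0.145, -1.215, -0.739, -0.0, -0.001, 0.094] rows needed 6.0
```

>>> apply_moves:
  rows:
    - [0.05,0,-0.25,0,0,0]
    - [0.1,0,-0.5,0,0,0]
    - [0.1,0,-0.75,0,0,0.03]
    - [0.1,0,-0.75,0,0,0.07]
    - [0.1,0,-0.75,0,0,0.07]

```text
clock: 17.9
tcp_pos: [0.4771, 0.1832, 0.3223]
orientation: [-0.006, 3.14, 0.002]
contact_force: [0.3, -0.1, -0.8]
grip_width: 0.0427
gripper_force: 0.0
```

```bash
cat >> h.py <<'E'
def inhand(f,c,yaw,z0,z1,pad=6):
    "refine a hammer pose in a picture near a guess, by grabCut and silhouette fit"
    m0=mask_of(f,c,yaw,z0,z1).astype(np.uint8);x,y,w,h=cv2.boundingRect(cv2.dilate(m0,np.ones((2*pad+1,)*2)))
    m=cut(f,(x,y,w,h),c,yaw,z0,z1);return fit(f,m,c,yaw,z0,z1),m
E
python3 - <<'E'
from h import *
o=r.get_obs();print(o["tcp_pos"])
f=r.grab_frame("wrist");f["pixels"]=f["pixels"].copy();q,m=inhand(f,[.5381,.1889],6.54,.018,.052);print(q)
s=fittray(f,(.5381,.1889),6.54);print(s)
cv2.imwrite("pics/placed1.png",f["pixels"][:,:,::-1])
f=r.grab_frame("side")
for d in r.landmark_of(f,"hammer_a_centre")[:3]: print(d["conf"],atz(f,d["point"],.017)[:2],atz(f,d["point"],.035)[:2])
go([.5,-.3,.32],173)
E
```

```text
[0.4771 0.1832 0.3223]
(array([0.5374, 0.1894]), np.float64(6.683901627052629), np.float64(0.9368748975241843))
(array([0.5383, 0.1891]), np.float64(6.552869599925853), np.float64(0.6482594609260559))
0.73 [ 0.5591 -0.3055] [ 0.5534 -0.3127]
row [-0.086, -1.932, 0.004, -0.001, -0.001, 0.081] rows needed 8.0
```

The first hammer is home, fitted within 1 mm of the cavity. On to the second.

>>> apply_moves:
  rows:
    - [-0.04,-0.97,0,0,0,0.04]
    - [-0.04,-0.97,0,0,0,0.04]
    - [-0.04,-0.97,0,0,0,0.04]
    - [-0.04,-0.97,0,0,0,0.04]
    - [-0.04,-0.97,0,0,0,0.04]
  claw: 0.7

```text
clock: 18.68
tcp_pos: [0.4869, -0.0644, 0.321]
orientation: [-0.106, -3.139, 0.002]
contact_force: [0.4, 1.1, 0.5]
grip_width: 0.0603
gripper_force: 0.0
```

>>> apply_moves:
  rows:
    - [-0.04,-0.93,0,0,0,0.04]
    - [-0.04,-0.93,0,0,0,0.04]
    - [-0.04,-0.93,0,0,0,0.04]
    - [-0.04,-0.93,0,0,0,0.04]
    - [-0.04,-0.93,0,0,0,0.04]

```text
clock: 19.3
tcp_pos: [0.4827, -0.2951, 0.3206]
orientation: [-0.2, -3.133, 0.003]
contact_force: [0.4, 0.7, -0.1]
grip_width: 0.0596
gripper_force: 0.0
```

```bash
python3 - <<'E'
from h import *
print(r.get_obs()["tcp_pos"])
f=r.grab_frame("wrist");q,m=inhand(f,[.5544,-.3116],-6.9,0,.034);print(q,m.sum())
for d in r.landmark_of(f,"hammer_a_centre")[:2]: print(d["conf"],atz(f,d["point"],.017)[:2])
go([*hp(q[0],q[1],-.005),.1],180+q[1])
E
```

```text
[ 0.4827 -0.2951  0.3206]
(array([ 0.555 , -0.3141]), np.float64(-7.279959061786325), np.float64(0.9534359744648893)) 5092
0.88 [ 0.5515 -0.3123]
row [-0.274, -0.058, 0.881, 0.0, -0.001, 0.003] rows needed 4.0
```

>>> apply_moves:
  rows:
    - [-0.274,-0.058,0.24,0,0,0.003]
    - [-0.274,-0.058,0.48,0,0,0.003]
    - [-0.274,-0.058,0.7,0,0,0.003]
    - [-0.274,-0.058,0.85,0,0,0.003]
    - [-0.274,-0.058,0.88,0,0,0.003]

```text
clock: 20.02
tcp_pos: [0.549, -0.3106, 0.0978]
orientation: [-0.194, -3.129, -0.006]
contact_force: [-1.4, -0.9, 0.6]
grip_width: 0.0599
gripper_force: 0.0
```

```bash
python3 - <<'E'
from h import *
r.grab_frame("wrist");print(r.get_obs()["tcp_pos"])
go([*hp([.5550,-.3141],-7.28,-.005),.016],172.72)
E
```

```text
[ 0.5498 -0.312   0.0994]
row [-0.003, -0.007, 0.334, 0.001, -0.003, 0.002] rows needed 2.0
```

>>> apply_moves:
  rows:
    - [-0.003,-0.007,0.15,0,0,0.002]
    - [-0.003,-0.007,0.27,0,0,0.002]
    - [-0.003,-0.007,0.334,0,0,0.002]
    - [-0.003,-0.007,0.334,0,0,0.002]
    - [-0.003,-0.007,0.334,0,0,0.002]

```text
clock: 20.7
tcp_pos: [0.5518, -0.3171, 0.0198]
orientation: [0.204, 3.132, -0.001]
contact_force: [0.4, -1.0, 0.4]
grip_width: 0.06
gripper_force: 0.0
```

>>> apply_moves:
  rows:
    - [0,0,0,0,0,0]
    - [0,0,0,0,0,0]
    - [0,0,0,0,0,0]
    - [0,0,0,0,0,0]
    - [0,0,0,0,0,0]
  claw: 0.25
  newtons: 24

```text
clock: 21.32
tcp_pos: [0.5514, -0.3157, 0.0189]
orientation: [0.202, 3.134, 0.002]
contact_force: [-0.9, 3.8, 6.8]
grip_width: 0.0257
gripper_force: 23.7
```

>>> apply_moves:
  rows:
    - [0,0,-0.02,0,0,0]
    - [0,0,-0.04,0,0,0]
    - [0,0,-0.06,0,0,0]
    - [0,0,-0.06,0,0,0]
    - [0,0,-0.06,0,0,0]

```text
clock: 21.95
tcp_pos: [0.5503, -0.3167, 0.033]
orientation: [-0.205, -3.134, -0.0]
contact_force: [-1.6, -1.1, -3.4]
grip_width: 0.0251
gripper_force: 24.3
```

```bash
cat >> h.py <<'E'
def tailrows(f,p,xg,yaw,zg=.0157):
    for q in(-.1,-.05,0,.05,.1):
        o=[]
        for zl in(.034,0.):
            lx=-.1-xg;lz=zl-zg; X=lx*np.cos(q)+lz*np.sin(q);Z=-lx*np.sin(q)+lz*np.cos(q);t=np.radians(yaw)
            o.append(proj(f,[p[0]+X*np.cos(t),p[1]+X*np.sin(t),p[2]+Z])[1].round(1))
        print("pitch",q,"top,bottom rows",o)
def edges(f):
    b=f["pixels"][:300,295:340].mean((1,2));d=np.convolve(b,[1,1,0,-1,-1],"same");i=np.argsort(-abs(d))[:12];print(sorted((int(k),int(d[k]),int(b[k])) for k in i))
E
python3 - <<'E'
from h import *
a=avg(6);print(a);f=r.grab_frame("wrist");p=a[6:]
tailrows(f,p,-.005,-7.28);edges(f)
E
```

```text
[-1.752   0.4554 -3.7826  0.0903  0.3833  0.0223  0.5503 -0.3167  0.033 ]
pitch -0.1 top,bottom rows [np.float64(47.5), np.float64(69.4)]
pitch -0.05 top,bottom rows [np.float64(47.1), np.float64(65.0)]
pitch 0 top,bottom rows [np.float64(47.6), np.float64(61.1)]
pitch 0.05 top,bottom rows [np.float64(49.1), np.float64(57.6)]
pitch 0.1 top,bottom rows [np.float64(51.6), np.float64(54.6)]
[(0, 335, 167), (1, 167, 167), (37, -34, 166), (38, -114, 163), (39, -191, 135), (40, -186, 83), (41, -99, 55), (44, 31, 67), (45, 31, 72), (46, 28, 77), (298, -35, 33), (299, -67, 33)]
```

It is strongly head-heavy: 3.8 N carried and +0.38 N·m. I'll shift the grip 47 mm towards the head.

>>> apply_moves:
  rows:
    - [0,0,0.03,0,0,0]
    - [0,0,0.055,0,0,0]
    - [0,0,0.062,0,0,0]
    - [0,0,0.062,0,0,0]

```text
clock: 22.8
tcp_pos: [0.5506, -0.3169, 0.019]
orientation: [0.205, 3.135, 0.002]
contact_force: [-7.7, 4.6, 16.8]
grip_width: 0.0253
gripper_force: 27.1
```

>>> apply_moves:
  rows:
    - [0,0,0,0,0,0]
    - [0,0,0,0,0,0]
    - [-0.1,0,0.008,0,0,0]
    - [-0.19,0,0.008,0,0,0]
    - [-0.19,0,0.008,0,0,0]
  claw: 0.5

```text
clock: 23.42
tcp_pos: [0.5997, -0.3224, 0.0152]
orientation: [0.201, 3.134, -0.001]
contact_force: [-0.4, 0.6, -0.3]
grip_width: 0.0427
gripper_force: 0.0
```

```bash
python3 - <<'E'
from h import *
a=avg(2);print(a)
f=r.grab_frame("wrist");cv2.imwrite("pics/g2.png",f["pixels"][:,:,::-1])
t=np.radians(-7.28);print("local grip x", (a[6:8]-[.555,-.3141])@[np.cos(t),np.sin(t)])
E
```

```text
[-0.5743  0.4038  0.1449  0.0029  0.0056 -0.0146  0.5977 -0.3227  0.0151]
local grip x 0.04343150542949022
```

>>> apply_moves:
  rows:
    - [0,0,0,0,0,0]
    - [0,0,0,0,0,0]
    - [0,0,0,0,0,0]
    - [0,0,0,0,0,0]
  claw: 0.25
  newtons: 24

```text
clock: 24.08
tcp_pos: [0.597, -0.3228, 0.0156]
orientation: [-0.205, -3.134, -0.001]
contact_force: [-2.6, 2.1, 4.0]
grip_width: 0.0253
gripper_force: 25.9
```

>>> apply_moves:
  rows:
    - [0,0,-0.02,0,0,0]
    - [0,0,-0.04,0,0,0]
    - [0,0,-0.06,0,0,0]
    - [0,0,-0.07,0,0,0]
    - [0,0,-0.07,0,0,0]

```text
clock: 24.7
tcp_pos: [0.598, -0.3228, 0.0333]
orientation: [0.204, 3.135, -0.0]
contact_force: [-0.5, -0.6, -7.3]
grip_width: 0.0253
gripper_force: 24.5
```

```bash
python3 - <<'E'
from h import *
a=avg(6);print(a)
f=r.grab_frame("side");save(f,"lift2",(330,270,160,130))
E
```

```text
[-0.0968 -0.0596 -8.0636 -0.0065  0.0143 -0.0175  0.5977 -0.3226  0.0329]
```

View pics/lift2.png

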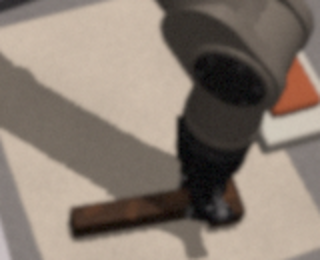

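Balanced: 8.1 N carried, moment about 0.01 N·m, and the side view shows it level. Carrying it to cavity0.

>>> apply_moves:
  rows:
    - [0,0,-0.06,0,0,0]
    - [0,0,-0.14,0,0,0]
    - [0,0,-0.22,0,0,0]
    - [0,0,-0.3,0,0,0]
    - [0,0,-0.38,0,0,0]

```text
clock: 25.68
tcp_pos: [0.5979, -0.3228, 0.1299]
orientation: [0.204, 3.134, -0.0]
contact_force: [-0.0, -0.2, -8.2]
grip_width: 0.0251
gripper_force: 24.9
```

```bash
python3 - <<'E'
from h import *
print(avg(3))
go([*hp([.5471,.1115],6.55,.0434),.13],186.55)
E
```

```text
[ 0.9485 -0.9492 -6.6725 -0.0758 -0.04   -0.0087  0.599  -0.3237  0.1313]
row [0.262, 1.74, -0.003, -0.001, 0.002, -0.156] rows needed 8.0
```

>>> apply_moves:
  rows:
    - [0.015,0.1,0,0,0,-0.01]
    - [0.038,0.25,0,0,0,-0.025]
    - [0.064,0.43,0,0,0,-0.04]
    - [0.09,0.6,0,0,0,-0.055]
    - [0.115,0.77,0,0,0,-0.07]

```text
clock: 26.45
tcp_pos: [0.5935, -0.1265, 0.1272]
orientation: [-0.03, -3.14, -0.0]
contact_force: [1.1, 0.0, -8.5]
grip_width: 0.0253
gripper_force: 25.2
```

```bash
python3 - <<'E'
from h import *
go([*hp([.5471,.1115],6.55,.0434),.13],186.55)
E
```

```text
row [0.032, 0.971, -0.011, 0.0, -0.001, -0.085] rows needed 4.0
```

>>> apply_moves:
  rows:
    - [0.006,0.17,-0.005,0,0,-0.017]
    - [0.012,0.34,-0.01,0,0,-0.034]
    - [0.018,0.51,-0.01,0,0,-0.051]
    - [0.024,0.68,-0.01,0,0,-0.068]
    - [0.028,0.82,-0.01,0,0,-0.08]

```text
clock: 27.08
tcp_pos: [0.5906, 0.0791, 0.1297]
orientation: [0.168, -3.136, -0.0]
contact_force: [0.3, -0.1, -7.8]
grip_width: 0.0255
gripper_force: 25.3
```

>>> apply_moves:
  rows:
    - [0.005,0.08,0,0,0,-0.005]
    - [0.005,0.12,0,0,0,-0.005]
    - [0.005,0.12,0,0,0,-0.005]

```text
clock: 27.45
tcp_pos: [0.5869, 0.1061, 0.1304]
orientation: [0.177, -3.136, 0.001]
contact_force: [0.3, 0.5, -7.9]
grip_width: 0.0257
gripper_force: 25.3
```

```bash
python3 - <<'E'
from h import *
print(avg(3))
go([*hp([.5471,.1115],6.55,.0434),.07],186.55)
E
```

```text
[ 0.2679 -0.4437 -7.1091 -0.0657  0.0126 -0.0085  0.5871  0.1048  0.1306]
row [-0.017, 0.046, 0.243, -0.001, 0.0, -0.002] rows needed 1.0
```

>>> apply_moves:
  rows:
    - [-0.017,0.046,0.03,0,0,-0.002]
    - [-0.017,0.046,0.09,0,0,-0.002]
    - [-0.017,0.046,0.16,0,0,-0.002]
    - [-0.017,0.046,0.22,0,0,-0.002]
    - [-0.017,0.046,0.27,0,0,-0.002]

```text
clock: 28.22
tcp_pos: [0.5895, 0.1182, 0.0615]
orientation: [0.182, -3.135, 0.001]
contact_force: [-0.7, 0.3, -8.0]
grip_width: 0.025
gripper_force: 25.3
```

```bash
python3 - <<'E'
from h import *
a=avg(3);print(a)
go([*hp([.5471,.1115],6.55,.0434),.036],186.55)
f=r.grab_frame("wrist");save(f,"pl2",(140,0,400,300));np.save("f2.npy",np.r_[f["eye"],f["attitude"]])
E
```

```text
[-0.4655  0.2132 -8.8104  0.0215  0.0819  0.0005  0.589   0.1182  0.0612]
row [-0.002, -0.007, 0.105, -0.0, -0.001, 0.001] rows needed 1.0
```

View pics/pl2.png

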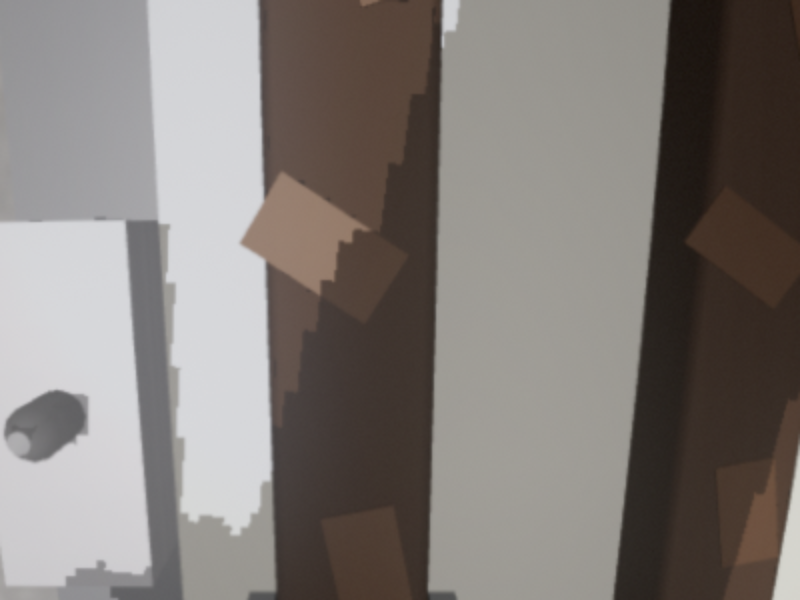

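The 14 views are used up; this one shows the hammer over cavity0. I'll use the rust patch, seen here at (302,124), to check the position along the hammer against earlier frames where the hammer was untouched.

```bash
python3 - <<'E'
from h import *
f=r.grab_frame("wrist");o=r.get_obs();M=rot(o["orientation"]);Rc=M.T@rot(f["attitude"]);tc=M.T@(np.array(f["eye"])-o["tcp_pos"])
def at(p,rv):
    g=dict(f);m=rot(rv);g["eye"]=np.array(p)+m@tc;g["attitude"]=m@Rc;return g
def loc(P,c,y):
    t=np.radians(y);d=P[:2]-np.array(c);return np.array([[np.cos(t),np.sin(t)],[-np.sin(t),np.cos(t)]])@d*1000
H=([.555,-.3141],-7.28)
print("liftw",loc(atz(at([.5756,-.2043,.0349],[-.064,3.14,-.001]),(28,178),.034),*H))
print("liftw2",loc(atz(at([.5303,-.2059,.0304],[.065,-3.141,0]),(45,298),.034),*H))
print("w_ham",loc(atz(at([.4952,-.258,.3507],[-.009,-3.141,.001]),(268,206),.034),*H))
zt=o["tcp_pos"][2]-.0157+.034
print("now in cavity0",loc(atz(f,(302,124),zt),[.5471,.1115],6.55), "TCP local",loc(o["tcp_pos"],[.5471,.1115],6.55))
E
```

```text
liftw [-30.5118  -4.1056]
liftw2 [-29.0062  -3.622 ]
w_ham [-30.8774  -4.5481]
now in cavity0 [-30.3142  -3.1814] TCP local [43.8686  1.929 ]
```

>>> apply_moves:
  rows:
    - [0,-0.0036,0.02,0,0,0]
    - [0,-0.0036,0.04,0,0,0]
    - [0,-0.0036,0.06,0,0,0]
    - [0,-0.0036,0.08,0,0,0]
    - [0,-0.0036,0.102,0,0,0]

```text
clock: 29.1
tcp_pos: [0.5901, 0.1177, 0.0371]
orientation: [0.183, -3.136, 0.0]
contact_force: [-0.2, -0.1, -6.8]
grip_width: 0.0256
gripper_force: 25.3
```

```bash
python3 - <<'E'
from h import *
print(avg(3))
E
```

```text
[ 0.0356  0.5201 -8.257  -0.0184  0.0297  0.0085  0.5897  0.1176  0.0368]
```

Free in the cavity, with the full weight still hanging. I'll lower the last 2–3 mm and release.

>>> apply_moves:
  rows:
    - [0,0,0.005,0,0,0]
    - [0,0,0.01,0,0,0]
    - [0,0,0.011,0,0,0]

```text
clock: 29.62
tcp_pos: [0.5901, 0.1177, 0.0348]
orientation: [-0.183, 3.136, 0.0]
contact_force: [0.6, -0.5, -7.5]
grip_width: 0.0251
gripper_force: 25.3
```

>>> apply_moves:
  rows:
    - [0,0,0,0,0,0]
    - [0,0,0,0,0,0]
    - [0,0,0,0,0,0]
    - [0,0,-0.2,0,0,0]
    - [0,0,-0.4,0,0,0]
  claw: 0.45

```text
clock: 30.25
tcp_pos: [0.5899, 0.1175, 0.1359]
orientation: [0.182, -3.136, 0.001]
contact_force: [0.9, -0.3, -0.3]
grip_width: 0.0386
gripper_force: 0.0
```

>>> apply_moves:
  rows:
    - [0.15,0,-0.25,0,0,0]
    - [0.3,0.15,-0.5,0,0,0]
    - [0.45,0.3,-0.75,0,0,0.07]
    - [0.45,0.3,-0.75,0,0,0.07]
    - [0.45,0.3,-0.75,0,0,0.07]

```text
clock: 30.88
tcp_pos: [0.4696, 0.1816, 0.3252]
orientation: [-0.017, 3.138, 0.009]
contact_force: [0.7, -0.1, -0.6]
grip_width: 0.0386
gripper_force: 0.0
```

```bash
python3 - <<'E'
from h import *
print(r.get_obs()["tcp_pos"])
f=r.grab_frame("wrist");f["pixels"]=f["pixels"].copy()
for c in([.5471,.1115],[.5382,.189]): print(inhand(f,c,6.54,.018,.052)[0])
print(fittray(f,(.5381,.1889),6.54))
f=r.grab_frame("top")
for d in r.landmark_of(f,"hammer_a_centre")[:3]: print(d["conf"],atz(f,d["point"],.035)[:2])
for d in r.landmark_of(f,"bar_grip")[:2]: print(d["conf"],atz(f,d["point"],.024)[:2])
go([.30,-.26,.3],180)
E
```

```text
[0.4696 0.1816 0.3252]
(array([0.5468, 0.1111]), np.float64(6.635201687904583), np.float64(0.9033765450708472))
(array([0.5373, 0.1893]), np.float64(6.410587427442262), np.float64(0.9197056418642682))
(array([0.5385, 0.189 ]), np.float64(6.640036656995378), np.float64(0.793450653553009))
0.89 [ 0.3447 -0.2539]
row [0.687, -1.749, 0.088, -0.001, -0.001, 0.003] rows needed 8.0
```

>>> apply_moves:
  rows:
    - [0.05,-0.9,0,0,0,0]
    - [0.05,-0.9,0,0,0,0]
    - [0.05,-0.9,0,0,0,0]
    - [0.05,-0.9,0,0,0,0]
    - [0.05,-0.9,0,0,0,0]
  claw: 0.6

```text
clock: 31.7
tcp_pos: [0.4577, -0.0504, 0.3216]
orientation: [-0.003, -3.14, 0.001]
contact_force: [-0.1, 0.3, -0.6]
grip_width: 0.0514
gripper_force: 0.0
```

>>> apply_moves:
  rows:
    - [0.2,-0.85,0,0,0,0]
    - [0.2,-0.85,0,0,0,0]
    - [0.2,-0.85,0,0,0,0]
    - [0.2,-0.85,0,0,0,0]
    - [0.2,-0.85,0,0,0,0]

```text
clock: 32.33
tcp_pos: [0.4088, -0.2609, 0.3218]
orientation: [0.001, -3.139, 0.004]
contact_force: [0.0, 1.8, -0.8]
grip_width: 0.0512
gripper_force: 0.0
```

```bash
cat >> h.py <<'E'
def barfit(f,prior=None):
    "bar pose from the black block outline and the bar's bright rectangle"
    for d in r.landmark_of(f,"bar_grip")[:2]: print("lm",d["conf"],atz(f,d["point"],.024)[:2])
    for d in r.outline_of(f,"bar_grip")[:2]:
        m=np.array(d["pixels"]).astype(np.uint8);cs,_=cv2.findContours(m,0,1);c=max(cs,key=cv2.contourArea)[:,0].astype(float)
        W=np.float32([atz(f,p,.008)[:2]*1000 for p in c]);rc=cv2.minAreaRect(W);b=cv2.boxPoints(rc);e=[b[1]-b[0],b[2]-b[1]];L=max(e,key=np.linalg.norm)
        print("outline",d["conf"],m.sum(),rc,"yaw of long axis",np.degrees(np.arctan2(L[1],L[0])))
E
python3 - <<'E'
from h import *
o=r.get_obs();print(o["tcp_pos"],o["joints"])
f=r.grab_frame("wrist");cv2.imwrite("pics/bar.png",f["pixels"][:,:,::-1]);barfit(f)
E
```

```text
[ 0.4088 -0.2609  0.3218] [-0.7059  0.1242  1.2788  1.9277 -0.125   1.1813  2.1899]
lm 0.65 [ 0.3498 -0.265 ]
outline 0.88 15068 ((350.84930419921875, -263.6075439453125), (301.47601318359375, 62.27810287475586), 86.92176055908203) yaw of long axis 86.92175
```

Bar fit: centre (0.351, -0.264), long axis 86.9°, measured 301×62 mm, which matches the part. Turning the tool to grip the block.

>>> apply_moves:
  rows:
    - [0.05,0,0.1,0,0,0.11]
    - [0.1,0,0.2,0,0,0.22]
    - [0.15,0,0.3,0,0,0.33]
    - [0.15,0,0.4,0,0,0.44]
    - [0.15,0,0.4,0,0,0.55]
  claw: 0.65

```text
clock: 33.1
tcp_pos: [0.3721, -0.2565, 0.2205]
orientation: [-1.309, -2.852, -0.001]
contact_force: [-0.8, -0.8, 0.1]
grip_width: 0.0554
gripper_force: 0.0
```

```bash
python3 - <<'E'
from h import *
o=r.get_obs();print(o["tcp_pos"],o["joints"])
go([.3508,-.2636,.15],86.92)
E
```

```text
[ 0.3721 -0.2565  0.2205] [-0.6456  0.3289  1.364   2.1258 -0.3886  0.9861  1.641 ]
row [0.033, -0.083, 0.282, -0.001, -0.002, 0.486] rows needed 5.0
```

>>> apply_moves:
  rows:
    - [0.033,-0.083,0.05,0,0,0.1]
    - [0.033,-0.083,0.1,0,0,0.21]
    - [0.033,-0.083,0.15,0,0,0.32]
    - [0.033,-0.083,0.2,0,0,0.43]
    - [0.033,-0.083,0.28,0,0,0.486]

```text
clock: 33.72
tcp_pos: [0.3526, -0.2648, 0.1515]
orientation: [-2.276, -2.164, -0.001]
contact_force: [0.3, 0.9, -0.5]
grip_width: 0.0554
gripper_force: 0.0
```

```bash
python3 - <<'E'
from h import *
f=r.grab_frame("wrist")
o=r.get_obs();print(o["tcp_pos"],o["joints"])
go([.3508,-.2636,.05],86.92)
E
```

```text
[ 0.3515 -0.2637  0.1495] [-0.5115  0.5467  1.3438  2.2241 -0.6925  0.915   1.213 ]
row [-0.001, -0.002, 0.398, -0.002, -0.001, 0.001] rows needed 2.0
```

>>> apply_moves:
  rows:
    - [-0.001,-0.002,0.1,0,0,0]
    - [-0.001,-0.002,0.2,0,0,0]
    - [-0.001,-0.002,0.3,0,0,0]
    - [-0.001,-0.002,0.36,0,0,0]
    - [-0.001,-0.002,0.36,0,0,0]

```text
clock: 34.4
tcp_pos: [0.3511, -0.2651, 0.0618]
orientation: [-2.271, -2.167, -0.001]
contact_force: [-0.6, 0.0, 0.8]
grip_width: 0.0552
gripper_force: 0.0
```

```bash
python3 - <<'E'
from h import *
f=r.grab_frame("wrist");cv2.imwrite("pics/bar2.png",f["pixels"][:,:,::-1])
o=r.get_obs();print(o["tcp_pos"],o["joints"],o["orientation"])
go([.3508,-.2636,.015],86.92)
E
```

```text
[ 0.3514 -0.2657  0.0624] [-0.3087  0.6376  1.073   2.2811 -0.8897  0.7396  1.3594] [-2.273  -2.1673 -0.0009]
row [0.008, -0.003, 0.19, -0.0, -0.001, 0.004] rows needed 1.0
```

>>> apply_moves:
  rows:
    - [0.004,-0.003,0.07,0,0,0.004]
    - [0.008,-0.003,0.14,0,0,0.004]
    - [0.008,-0.003,0.185,0,0,0.004]
    - [0.008,-0.003,0.185,0,0,0.004]
    - [0.008,-0.003,0.185,0,0,0.004]

```text
clock: 35.08
tcp_pos: [0.3506, -0.2648, 0.0166]
orientation: [2.282, 2.158, 0.0]
contact_force: [-0.3, 0.1, -0.6]
grip_width: 0.0553
gripper_force: 0.0
```

>>> apply_moves:
  rows:
    - [0,0,0,0,0,0]
    - [0,0,0,0,0,0]
    - [0,0,0,0,0,0]
    - [0,0,0,0,0,0]
    - [0,0,0,0,0,0]
  claw: 0.15
  newtons: 50

```text
clock: 35.7
tcp_pos: [0.3506, -0.2647, 0.0165]
orientation: [2.283, 2.158, 0.001]
contact_force: [-0.2, 0.5, 6.5]
grip_width: 0.0211
gripper_force: 49.3
```

>>> apply_moves:
  rows:
    - [0,0,-0.05,0,0,0]
    - [0,0,-0.15,0,0,0]
    - [0,0,-0.25,0,0,0]
    - [0,0,-0.35,0,0,0]
    - [0,0,-0.45,0,0,0]

```text
clock: 36.33
tcp_pos: [0.3496, -0.264, 0.129]
orientation: [-2.282, -2.157, -0.0]
contact_force: [1.0, -0.2, -4.7]
grip_width: 0.0212
gripper_force: 49.8
```

```bash
python3 - <<'E'
from h import *
print(avg(3))
o=r.get_obs();print(o["tcp_pos"],o["joints"],o["grip_width"])
go([.45,0,.16],90)
E
```

```text
[ 0.4652 -0.7426 -3.7439 -0.0465 -0.0874 -0.0222  0.3507 -0.2649  0.1299]
[ 0.3506 -0.2644  0.1287] [-0.4613  0.5549  1.2739  2.2452 -0.7276  0.8612  1.2334] 0.021065929665712278
row [1.078, 0.338, -0.125, 0.001, 0.0, -0.035] rows needed 5.0
```

>>> apply_moves:
  rows:
    - [0.12,0.08,-0.05,0,0,-0.01]
    - [0.3,0.2,-0.1,0,0,-0.02]
    - [0.5,0.3,-0.15,0,0,-0.03]
    - [0.7,0.38,-0.15,0,0,-0.04]
    - [0.9,0.42,-0.15,0,0,-0.05]

```text
clock: 37.1
tcp_pos: [0.4681, -0.0437, 0.1648]
orientation: [-2.195, -2.247, 0.001]
contact_force: [0.2, -0.6, -4.5]
grip_width: 0.021
gripper_force: 50.0
```

```bash
python3 - <<'E'
from h import *
o=r.get_obs();print(o["tcp_pos"],o["joints"],o["grip_width"])
go([.5382,.188,.16],96.55)
E
```

```text
[ 0.4681 -0.0437  0.1648] [-1.0358  0.6237  1.3803  2.1479 -0.7454  1.0062  0.785 ] 0.020979095585295385
row [0.92, 0.302, 0.019, -0.001, 0.0, -0.058] rows needed 4.0
```

>>> apply_moves:
  rows:
    - [0.15,0.05,0,0,0,-0.01]
    - [0.3,0.1,0,0,0,-0.02]
    - [0.45,0.15,0,0,0,-0.03]

```text
clock: 37.48
tcp_pos: [0.502, 0.069, 0.1643]
orientation: [-2.141, -2.297, 0.003]
contact_force: [0.1, 0.1, -3.6]
grip_width: 0.0211
gripper_force: 50.0
```

```bash
python3 - <<'E'
from h import *
o=r.get_obs();print(o["tcp_pos"],o["joints"],o["grip_width"])
go([.5382,.188,.14],96.55)
E
```

```text
[0.502  0.069  0.1643] [-1.1954  0.6953  1.3499  2.0684 -0.7978  1.0608  0.6269] 0.021056715889501497
row [0.465, 0.178, 0.097, -0.002, -0.0, -0.028] rows needed 3.0
```

>>> apply_moves:
  rows:
    - [0.15,0.06,0.03,0,0,-0.01]
    - [0.3,0.12,0.06,0,0,-0.02]
    - [0.4,0.16,0.08,0,0,-0.028]
    - [0.465,0.178,0.097,0,0,-0.028]
    - [0.465,0.178,0.097,0,0,-0.028]

```text
clock: 38.1
tcp_pos: [0.5388, 0.1867, 0.1411]
orientation: [-2.091, -2.344, 0.002]
contact_force: [-0.1, -0.4, -4.2]
grip_width: 0.0213
gripper_force: 50.0
```

```bash
python3 - <<'E'
from h import *
f=r.grab_frame("wrist");cv2.imwrite("pics/bar3.png",f["pixels"][:,:,::-1])
o=r.get_obs();p=o["tcp_pos"];print(p,o["joints"],o["orientation"]);go([.5382,.188,.11],96.55)
zu=p[2]-.0165;M=rot(o["orientation"])
for L,z in((.132,zu+.008),):
    h=proj(f,[*(p+M[:,0]*L)[:2],z]);print("hole px",h)
b=np.array([np.cos(np.radians(96.55)),np.sin(np.radians(96.55))])*.132+[.5382,.189]
print("pin tip px",proj(f,[*b,.078]),"seat",proj(f,[*b,.058]))
u,v=h.round().astype(int);g=cv2.cvtColor(f["pixels"],cv2.COLOR_RGB2GRAY)
print(g[v-40:v+41:4,u-40:u+41:4])
E
```

```text
[0.5387 0.1854 0.1416] [-1.2676  0.8012  1.2586  1.9441 -0.8766  1.0938  0.4859] [ 2.093   2.3424 -0.0016]
row [0.011, -0.001, 0.126, -0.0, 0.001, -0.001] rows needed 1.0
hole px [316.2042 -56.6469]
pin tip px [315.4016 -19.2088] seat [315.4925  -7.4244]
[[ 27  30  47  21  22  23  26  22  24  24  24  21  23  22  25  22  24  24
   27  29  22]
 [ 24  32 114  19  19  24  25  23  22  24  23  23  23  22  23  22  22  24
   46  31  24]
 [ 25  31 146  20  25  22  25  19  23  24  25  24  22  24  22  24  24  29
   80  31  25]
 [ 33  32 161  20  22  25  24  25  24  21  21  23  22  26  25  22  23  28
  114  29  26]
 [ 53  32 184  23  24  23  23  25  25  25  25  26  26  23  24  25  24  36
  167  32  34]
 [ 75  50 187  21  24  25  25  22  24  22  24  25  26  26  24  23  24  38
  174  51  55]
 [185 191 189  25  25  25  25  27  26  25  25  23  25  22  23  25  23  48
  190 192 155]
 [190 192 191  22  25  25  24  25  25  25  25  24  26  24  22  25  25  49
  190 192 171]
 [192 191 191  27  25  26  25  26  25  24  26  24  24  25  27  26  26  55
  190 192 187]
 [192 192 191  32  32  32  26  26  25  27  2
[... 324 characters left out ...]
0 190 193 190 184 193 191 191 190 189 189 187 186 188 186 188
  189 188 181]
 [ 27  25  28  67 138 175 184 195 193 192 192 191 191 190 185 162 114  54
   27  25  26]
 [ 26  25  26  24  26  24  27  34  70 135 149 127  66  34  27  27  27  28
   27  24  27]
 [ 25  27  25  26  26  27  26  28  26  29  28  29  28  25  28  25  28  26
   26  24  27]
 [ 24  25  23  25  26  27  25  26  24  26  23  26  25  26  25  23  26  24
   23  24  23]
 [ 25  24  24  26  25  24  25  25  26  25  27  27  27  25  27  26  25  26
   26  26  25]
 [ 25  24  23  23  25  24  26  27  26  26  25  26  26  25  25  25  27  26
   27  24  22]
 [ 21  24  24  23  25  24  26  25  27  26  25  26  27  26  24  25  25  24
   23  24  23]]
```

```bash
python3 - <<'E'
from h import *
f=r.grab_frame("wrist");o=r.get_obs();p=o["tcp_pos"];zu=p[2]-.0165;M=rot(o["orientation"])
g=cv2.cvtColor(f["pixels"],cv2.COLOR_RGB2GRAY)
for L in(.038,.04,.042,.044): print(L,"top",proj(f,[*(p+M[:,0]*L)[:2],zu+.04]).round(1),"bottom",proj(f,[*(p+M[:,0]*L)[:2],zu+.008]).round(1))
print([(v,int(g[v,305:325].mean())) for v in range(120,380,3)])
E
```

```text
0.038 top [316.2 242.3] bottom [316.2 216.1]
0.04 top [316.2 236.1] bottom [316.2 211.1]
0.042 top [316.2 229.9] bottom [316.2 206. ]
0.044 top [316.2 223.7] bottom [316.2 200.9]
[(120, 143), (123, 143), (126, 143), (129, 142), (132, 142), (135, 142), (138, 142), (141, 142), (144, 141), (147, 141), (150, 141), (153, 141), (156, 141), (159, 141), (162, 140), (165, 140), (168, 140), (171, 140), (174, 140), (177, 140), (180, 139), (183, 139), (186, 139), (189, 139), (192, 139), (195, 139), (198, 139), (201, 139), (204, 138), (207, 138), (210, 90), (213, 38), (216, 38), (219, 37), (222, 37), (225, 36), (228, 36), (231, 36), (234, 36), (237, 36), (240, 37), (243, 36), (246, 36), (249, 36), (252, 35), (255, 35), (258, 35), (261, 34), (264, 34), (267, 33), (270, 33), (273, 33), (276, 32), (279, 32), (282, 32), (285, 31), (288, 31), (291, 31), (294, 31), (297, 30), (300, 29), (303, 29), (306, 29), (309, 28), (312, 28), (315, 27), (318, 27), (321, 26), (324, 26), (327, 26), (330, 25), (333, 25), (336, 25), (339, 24), (342, 23), (345, 23), (348, 23), (351, 22), (354, 22), (357, 22), (360, 22), (363, 22), (366, 21), (369, 22), (372, 22), (375, 21), (378, 22)]
```

```bash
python3 - <<'E'
from h import *
print(avg(3));go([.5382,.1894,.1],96.55)
E
```

```text
[-0.2123 -0.4247 -3.7419 -0.0224  0.0146  0.0008  0.5389  0.1849  0.1422]
row [0.017, -0.001, 0.169, 0.0, -0.0, -0.002] rows needed 1.0
```

>>> apply_moves:
  rows:
    - [0.017,-0.001,0.03,0,0,-0.002]
    - [0.017,-0.001,0.07,0,0,-0.002]
    - [0.017,-0.001,0.11,0,0,-0.002]
    - [0.017,-0.001,0.15,0,0,-0.002]
    - [0.017,-0.001,0.165,0,0,-0.002]

```text
clock: 38.98
tcp_pos: [0.5379, 0.1906, 0.0996]
orientation: [-2.088, -2.347, 0.002]
contact_force: [-0.2, -0.9, -4.1]
grip_width: 0.0212
gripper_force: 50.0
```

```bash
python3 - <<'E'
from h import *
print(avg(4));go([.5382,.1894,.09],96.55);o=r.get_obs();print(o["orientation"],o["joints"])
for n in("side","top"):
    f=r.grab_frame(n)
    for t in("bar_grip","seat"):
        for d in r.landmark_of(f,t)[:1]:
            z=o["tcp_pos"][2]+.0075 if t=="bar_grip" else .058;print(n,t,d["conf"],atz(f,d["point"],z)[:2])
E
```

```text
[-0.392  -0.084  -3.993  -0.0333  0.0029 -0.0079  0.5382  0.1906  0.1002]
row [-0.005, -0.002, 0.043, 0.0, 0.0, 0.001] rows needed 1.0
[2.0885 2.3466 0.0003] [-1.2392  0.8423  1.1919  1.9676 -0.9391  1.0332  0.5193]
side seat 0.72 [0.549 0.197]
top bar_grip 0.6 [0.5361 0.2083]
top seat 0.75 [0.5449 0.199 ]
```

>>> apply_moves:
  rows:
    - [-0.005,-0.002,0.01,0,0,0.001]
    - [-0.005,-0.002,0.02,0,0,0.001]
    - [-0.005,-0.002,0.03,0,0,0.001]
    - [-0.005,-0.002,0.04,0,0,0.001]
    - [-0.005,-0.002,0.04,0,0,0.001]

```text
clock: 40.1
tcp_pos: [0.5378, 0.1894, 0.0903]
orientation: [-2.09, -2.345, 0.001]
contact_force: [-0.4, -0.1, -2.7]
grip_width: 0.0207
gripper_force: 50.0
```

```bash
python3 - <<'E'
from h import *
print(avg(4))
E
```

```text
[ 0.2359 -0.0233 -3.8323 -0.0054  0.0073  0.0222  0.538   0.1894  0.0906]
```

>>> apply_moves:
  rows:
    - [0,0,0.008,0,0,0]
    - [0,0,0.016,0,0,0]
    - [0,0,0.024,0,0,0]
    - [0,0,0.032,0,0,0]
    - [0,0,0.032,0,0,0]

```text
clock: 40.92
tcp_pos: [0.5379, 0.1894, 0.0824]
orientation: [-2.09, -2.345, 0.0]
contact_force: [0.4, 0.3, -3.7]
grip_width: 0.0212
gripper_force: 50.0
```

```bash
python3 - <<'E'
from h import *
print(avg(4))
E
```

```text
[-0.657  -0.1989 -3.6108 -0.0095  0.0134 -0.0018  0.538   0.1894  0.0826]
```

>>> apply_moves:
  rows:
    - [0,0,0.008,0,0,0]
    - [0,0,0.016,0,0,0]
    - [0,0,0.024,0,0,0]
    - [0,0,0.03,0,0,0]
    - [0,0,0.03,0,0,0]

```text
clock: 41.75
tcp_pos: [0.5379, 0.1894, 0.0749]
orientation: [-2.09, -2.345, 0.0]
contact_force: [-0.1, 0.5, -3.3]
grip_width: 0.0209
gripper_force: 50.0
```

```bash
python3 - <<'E'
from h import *
print(avg(4))
E
```

```text
[ 0.13   -0.342  -3.9723 -0.0031  0.0256 -0.0056  0.538   0.1894  0.0751]
```

Still free and nearly down. I'll lower until the seats take the load.

>>> apply_moves:
  rows:
    - [0,0,0.003,0,0,0]
    - [0,0,0.006,0,0,0]
    - [0,0,0.009,0,0,0]
    - [0,0,0.009,0,0,0]

```text
clock: 42.45
tcp_pos: [0.5381, 0.1894, 0.0745]
orientation: [-2.09, -2.344, -0.002]
contact_force: [-6.7, -0.0, 15.4]
grip_width: 0.0208
gripper_force: 52.6
```

```bash
python3 - <<'E'
from h import *
print(avg(4))
E
```

```text
[-7.3611  1.0983 15.264   0.0696  1.4748  0.0096  0.5381  0.1894  0.0745]
```

Contact came at the expected seated height (TCP 0.0745). Releasing and retreating.

>>> apply_moves:
  rows:
    - [0,0,-0.006,0,0,0]
    - [0,0,-0.006,0,0,0]
    - [0,0,-0.006,0,0,0]

```text
clock: 43.02
tcp_pos: [0.5382, 0.1895, 0.0746]
orientation: [-2.09, -2.345, -0.001]
contact_force: [-2.9, 0.2, 3.9]
grip_width: 0.0209
gripper_force: 51.1
```

>>> apply_moves:
  rows:
    - [0,0,0,0,0,0]
    - [0,0,0,0,0,0]
    - [0,0,0,0,0,0]
    - [0,0,-0.15,0,0,0]
    - [0,0,-0.3,0,0,0]
  claw: 0.5

```text
clock: 43.65
tcp_pos: [0.5378, 0.1892, 0.1499]
orientation: [-2.091, -2.345, 0.002]
contact_force: [-0.4, 0.1, -0.5]
grip_width: 0.0428
gripper_force: 0.0
```

>>> apply_moves:
  rows:
    - [0.1,0,-0.2,0,0,0]
    - [0.1,0,-0.4,0,0,0]
    - [0.1,0,-0.6,0,0,0]
    - [0.1,0,-0.7,0,0,0]
    - [0.1,0,-0.7,0,0,0]

```text
clock: 44.28
tcp_pos: [0.5361, 0.2141, 0.3262]
orientation: [2.09, 2.345, 0.006]
contact_force: [-0.8, -0.3, -1.0]
grip_width: 0.0427
gripper_force: 0.0
```

```bash
python3 - <<'E'
from h import *
o=r.get_obs();print(o["tcp_pos"],o["contact_force"])
for n in("wrist","side"):
    f=r.grab_frame(n);cv2.imwrite(f"pics/end_{n}.png",f["pixels"][:,:,::-1])
    for t,z in(("bar_grip",.082),("seat",.058),("hammer_a_centre",.035)):
        for d in r.landmark_of(f,t)[:3]: print(n,t,round(d["conf"],2),atz(f,d["point"],z)[:2])
    for d in r.outline_of(f,"bar_grip")[:1]:
        m=np.array(d["pixels"]).astype(np.uint8);cs,_=cv2.findContours(m,0,1);c=max(cs,key=cv2.contourArea)[:,0].astype(float)
        for z in(.066,.070,.078):
            rc=cv2.minAreaRect(np.float32([atz(f,p,z)[:2]*1000 for p in c]));print(n,z,rc)
E
```

```text
[0.5361 0.2141 0.3262] [-0.7959 -0.3095 -0.9952]
wrist bar_grip 0.8 [0.5344 0.1917]
wrist 0.066 ((608.60546875, 129.351318359375), (65.38134765625, 64.11414337158203), 6.468268871307373)
wrist 0.07 ((607.7954711914062, 130.94497680664062), (64.73417663574219, 63.47990036010742), 6.468647003173828)
wrist 0.078 ((606.1753540039062, 134.13247680664062), (63.440216064453125, 62.2110710144043), 6.468736171722412)
side bar_grip 0.67 [0.5247 0.1881]
side seat 0.92 [0.5432 0.1948]
side seat 0.65 [0.5451 0.2026]
side hammer_a_centre 0.63 [0.5557 0.1209]
side 0.066 ((537.222412109375, 189.99539184570312), (63.72051239013672, 305.9443359375), 6.446827411651611)
side 0.07 ((535.9886474609375, 186.3043670654297), (63.460670471191406, 304.69683837890625), 6.4468278884887695)
side 0.078 ((533.5210571289062, 178.92234802246094), (62.941017150878906, 302.201904296875), 6.446832180023193)
```

```bash
python3 - <<'E'
from h import *
for n in("side","wrist"):
    f=r.grab_frame(n);g=f["pixels"].astype(float);dark=(g.max(2)<110)&(g[:,:,0]>1.15*g[:,:,2])
    for c in([.5471,.1115],[.5382,.189],[.5293,.2664]):
        o=[]
        for dz in(-.006,0,.008,.016):
            m=mask_of(f,c,6.55,.032+dz,.052+dz);o.append((int(m.sum()),round(dark[m].mean(),2)))
        ring=cv2.dilate(mask_of(f,c,6.55,.018,.052).astype(np.uint8),np.ones((9,9)))>0;ring&=~mask_of(f,c,6.55,.018,.052)
        print(n,c,o,"ring",round(dark[ring].mean(),2))
E
```

```text
side [0.5471, 0.1115] [(972, np.float64(0.59)), (1008, np.float64(0.61)), (1009, np.float64(0.59)), (993, np.float64(0.52))] ring 0.07
side [0.5382, 0.189] [(888, np.float64(0.64)), (918, np.float64(0.65)), (915, np.float64(0.6)), (894, np.float64(0.52))] ring 0.13
side [0.5293, 0.2664] [(844, np.float64(0.11)), (840, np.float64(0.09)), (891, np.float64(0.08)), (891, np.float64(0.07))] ring 0.17
wrist [0.5471, 0.1115] [(6166, np.float64(0.54)), (6308, np.float64(0.54)), (6445, np.float64(0.53)), (6789, np.float64(0.5))] ring 0.0
wrist [0.5382, 0.189] [(6668, np.float64(0.6)), (6735, np.float64(0.59)), (6960, np.float64(0.58)), (7176, np.float64(0.56))] ring 0.0
wrist [0.5293, 0.2664] [(6910, np.float64(0.0)), (7100, np.float64(0.0)), (7359, np.float64(0.0)), (7721, np.float64(0.0))] ring 0.0
```

Both hammers lie home at the expected height, and the bar sits level on its seats. Handing in.

```bash
python3 -c "
from bench import r
print(r.hand_in())"
```

```text
the job is handed in; nothing more can be done
None
```

Job handed in: both hammers (only two were present) measured home in the tray cavities and the retaining bar fully down on its two seats; the hand-in gave no verdict.

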